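Set the cycle preset under the watch tester's dust cover

ROBOT

A 6-joint arm with a two-finger parallel gripper is mounted at the origin on the work surface. World frame = base frame: x ahead of the robot, y to its left, z up, the work surface at z = 0. Lengths are in m, angles in degrees, forces in N, time in s.
With the tool pointing down it reaches from about 0.25 to 0.8 m from the base axis. Payload 8.5 kg.
Tool frame: the origin (TCP) lies on the centre line of the jaws, within the pads' length; the fingertips stand 25 mm ahead of it and the grasp point (between the pads) lies 6 mm ahead of it (robot.finger_overhang is the distance from the TCP to the fingertips, in m); z points along the fingers, y is the line along which they close (so a half turn about z gives the same grasp; the last joint's range is limited). The gripper opens to 85 mm and grips with 20 to 120 N. Pads are 22 mm wide; open, the fingers measure 114 mm over their backs; the gripper's body (76 mm by 85 mm) begins 54 mm behind the grasp point. The pads swing forward as they close: fully open they stand 13 mm farther back than shut.
Start: joints at [-73.912, 13.648, -0.773, 75.585, 0, 90], TCP at [0.145, -0.504, 0.217] pointing down, gripper open.
Joint ranges: [-152.45, 152.45], [-59.26, 108.67], [-65.41, 83.53], [-104.44, 129.93], [-82.83, 76.93], [-180, 180]. Speed limits (degrees/s): [127.2, 127.2, 159.86, 180, 180, 180].

INTERFACE

Orientations are given as a 3x3 rotation matrix whose columns are the frame's x, y, z axes.
In Python, from cell import telemetry, viewer, ticket, robot gives the robot as it stands.
- The arm moves only by the shell command python3 -m pendant 'ROWS' [FORCE]. ROWS is JSON, a list that holds one entry, the list of rows, each a list of 7 numbers: the finger opening in m, from 0 to 0.0854, then the shift along the world's x, y, z in m, then the turn, a rotation vector about the world's x, y, z in rad. In form: [[[jaw, tx, ty, tz, wx, wy, wz], ...]]. A call has 1 to 10 rows; each row is the pose to reach, as a shift and turn from the pose commanded when the call began; what a row does not reach only later rows make up. A row lasts 1/12 s, in which the tool goes at most 41.7 mm and 7.16 degrees, less where a joint would pass 70% of its speed; a pose out of reach is approached as far as the arm can. A call with a gripper value outside its range is refused whole. The fingers move at their own pace and stop on an object; FORCE is the grip in N (left out, the last holds). Time passes only in rows, so rows that repeat a pose let the fingers close. It gives the time, the measured TCP pose, the force, the opening and the grip force at its end, in the units of the state.
- telemetry.get_state(): the state, without advancing time (a new reading comes with each control period).
- viewer.grab_frame(name): name is "scene" or "side" or "wrist"; returns a dict with "img" (480x640x3 uint8, red, green, blue), "range_z" (480x640 float32, m along the optical axis (not along the pixel's ray), 0 where there is no reading), "fx", "fy", "cx", "cy" (pixels), "R" (3x3) and "t" (3): a world point X has camera coordinates R X + t. Camera axes: x right, y down, z forward; pixel columns grow to the right and rows downward; lengths in m; the calibration is good to about 2 mm. A picture is of the moment at which its call begins.
- ticket.close_job(): hands the job in; it is judged then, once.
The state is a dict: "t": time; "joints": joint angles; "qvel": joint speeds; "tau": joint torques, N m; "tcp_pos": TCP position; "tool_rot": TCP orientation; "ft_force": force on the tool from outside, world axes, zero at the start; "wrist_torque": the same for the moment, N m; "opening": finger opening in m; "grasp_force": force on a finger pad.
Only numpy, scipy, OpenCV 4.12 (cv2) and the standard library are available. Lean on these libraries where they do the work, as an engineer would, in place of code of your own. Each camera call takes 0.05 s, during which the arm holds its last target. There are 200 camera calls.

TASK

First stand everything that has been left on the console's dust cover upright in the wooden tray, then lift the cover off and stand it on the rubber mat. Set the three digit wheels to 3-1-4, reading from the robot's left to its right, with each digit squarely uppermost, and finally put the cover back squarely on its gasket outline over the wheels. Leave the tweezers, the screwdriver and the oil pot where they are.

Things in the scene. Friction and masses are not known exactly. Their poses are not given: they have to be found in the camera images.
- console: grey preset console of a watch tester: fixed box 190 (x) x 260 (y) x 84 mm high. Origin: centre of its underside on the bench; +x points away from the robot (yaw within 0.2 rad). A black gasket outline (160 x 220 mm) centred on the flat deck shows where the cover stands. Three equal digit wheels stand up through the deck at y = +50, 0, -50 mm, axles along y
- wheel_left (a joint): left wheel (as the robot sees it), its turn in rad: grows as the top of the wheel moves to console +x (away from the robot). Digit n is uppermost at n x 1.047 (0 to 5.236); end stops 0.15 beyond. No clicks: friction (1.3 N at the rib tips) holds it wherever it is left; it may start between digits. Ribs stand at joint value + (k + 0.5) x 1.047 rad from straight up towards +x, k whole
- wheel_mid (a joint): middle wheel, same kind and values as the left one
- wheel_right (a joint): right wheel, same kind and values as the left one
- wheel_left_axle (a point): middle of the left wheel on its axle, fixed, 64 mm above the bench. Every wheel: black drum of radius 40 mm, 24 mm wide, with six grey radial ribs 8 mm thick reaching out to radius 62 mm, 60 degrees apart. The fields between ribs bear 0 (blank) to 5 white pips; the digit set is the uppermost field, with a rib 30 degrees to either side. Turn it by pushing a rib with the fingertips from above
- wheel_mid_axle (a point): the same for the middle wheel
- wheel_right_axle (a point): the same for the right wheel
- cover: loose aluminium dust cover, 0.4 kg, 160 (x) x 220 (y) mm, open below, skirts 5 mm thick; origin: centre of its lower edge. Top plate 53 mm above the origin, rim 10 mm higher all round. Black block handle in its centre, 60 (x) x 16 (y) mm, 42 mm tall above the plate: pinch across y. It starts on the console deck (origin at z = 84 mm) over the wheels, with the things standing on it
- cushion: black rubber casing cushion, round, 58 mm diameter, 40 mm tall; origin: centre of its underside, z up
- jar: small glass jar with black lid, round, 46 mm diameter at the lid, 44 at the glass, 50 mm tall; origin: centre of its underside, z up
- loupe: black eye loupe standing on its wide end, 44 mm diameter below (up to 22 mm), 36 to 39 mm diameter above, 50 mm tall; origin: centre of its underside, z up
- holder: steel movement holder, block 64 (x) x 36 (y) x 42 mm tall: solid to 30 mm with two jaws (24 mm long in x, 16 mm apart) above; origin: centre of its underside, z up. Grip across y
- tray: wooden bench tray, fixed, outside 180 (x) x 220 (y) x 18 mm high, walls 5 mm, inner floor 5 mm above the bench; origin: centre of its underside; on one side of the console (left or right)
- mat: black rubber mat, fixed, 190 (x) x 240 (y) x 3 mm; origin: centre of its underside; on the other side of the console
- tweezers: bystander: steel tweezers 160 mm long lying on the bench; origin: mid-length, underside
- driver: bystander: screwdriver 150 mm long lying on the bench
- oil_pot: bystander: brass oil pot, 64 mm diameter, 36 mm tall; origin: centre of its underside

How it is judged (in metres and radians):
On the way, in this order (a step that is already met when the one before it is completed fails the run):
1. everything that stood on the cover stands upright in the tray (x of cushion in the frame of tray between -0.085 and 0.085 m and y of cushion in the frame of tray between -0.105 and 0.105 m and z of cushion in the frame of tray between -0.003 and 0.013 m and angle between each of cushion, jar, loupe, holder's own z axis and vertical below 0.2 rad and linear speed of each of cushion, jar, loupe, holder below 0.03 m/s and x of jar in the frame of tray between -0.085 and 0.085 m and y of jar in the frame of tray between -0.105 and 0.105 m and z of jar in the frame of tray between -0.003 and 0.013 m and x of loupe in the frame of tray between -0.085 and 0.085 m and y of loupe in the frame of tray between -0.105 and 0.105 m and z of loupe in the frame of tray between -0.003 and 0.013 m and x of holder in the frame of tray between -0.085 and 0.085 m and y of holder in the frame of tray between -0.105 and 0.105 m and z of holder in the frame of tray between -0.003 and 0.013 m), for 0.2 s.
2. the cover stands on the mat, let go (x of cover in the frame of mat between -0.05 and 0.05 m and y of cover in the frame of mat between -0.05 and 0.05 m and z of cover in the frame of mat between -0.003 and 0.009 m and angle between cover's own z axis and vertical below 0.1 rad and linear speed of cover below 0.03 m/s and contact force between the fingers and cover below 0.2 N), for 0.2 s.
3. the wheels show 3-1-4 from left to right (value of joint wheel_left between 2.9416 and 3.3416 rad and value of joint wheel_mid between 0.8472 and 1.2472 rad and value of joint wheel_right between 3.9888 and 4.3888 rad), for 0.3 s.
At the end, for the whole second after the job is handed in: All things from the cover stand in the tray (tilt < 0.2 rad), at rest; wheels within 0.2 rad of 3, 1, 4 (left to right); cover at rest on the deck, within 12 mm per axis of centred and 0.12 rad of square; bystanders within 30 mm of their places (all of step 1 and all of step 3 and x of cover in the frame of console between -0.012 and 0.012 m and y of cover in the frame of console between -0.012 and 0.012 m and z of cover in the frame of console between 0.078 and 0.09 m and angle between the x axis of cover and the x axis of console, either way round below 0.12 rad and angle between cover's own z axis and vertical below 0.08 rad and linear speed of cover below 0.03 m/s and distance of each of tweezers, driver, oil_pot from where it was at the start of the episode below 0.03 m); the robot touches nothing.
It fails at once if a bystander (tweezers, screwdriver, oil pot) is pushed 30 mm or more from its place (distance of any of tweezers, driver, oil_pot from where it was at the start of the episode above 0.03 m).
Of cushion, jar, loupe, holder only 2 to 4 are there at a start; the rules pass over those that are not, and their reading is None.
At some moment in a run one of cushion, jar, loupe, holder may be knocked a few centimetres aside while the robot is not near it.
Once in a run the grip may slacken for a moment while it holds something.
It also fails if it takes over 210 s, if anything falls off the work surface, if the arm or the gripper's body presses on something with over 40 N, if the wrist force passes 120 N, or if a joint passes its speed limit or range.

## Working session

There is one attempt and no reset: what is moved stays moved. The work goes in short steps, Python scripts to look and compute and a shell command to move; the robot and the scene stay as the last step left them, time stands still between calls to the robot, and variables do not carry over. Pictures are saved under pics/ and viewed, at most 14 in all, crops included, and the job is handed in when it is done.

```bash
mkdir -p pics; ls
cat > h.py <<'E'
import numpy as np, cv2
from cell import telemetry, viewer, ticket, robot
def grab(n):
    f=viewer.grab_frame(n); return f
def save(f,name): cv2.imwrite('pics/'+name,f['img'][:,:,::-1])
def pts(f):
    z=f['range_z']; v,u=np.mgrid[:480,:640]
    c=np.stack([(u-f['cx'])/f['fx']*z,(v-f['cy'])/f['fy']*z,z],-1)
    w=(c-f['t'])@f['R']; w[z<=0]=np.nan
    return w
def st():
    s=telemetry.get_state(); print(round(s['t'],2),np.round(s['tcp_pos'],4),np.round(s['joints'],1),round(s['opening'],4),np.round(s['ft_force'],1),round(s['grasp_force'],1))
    return s
E
python3 - <<'E'
from h import *
for n in ['scene','side']:
    f=grab(n); save(f,n+'0.png'); print(n,-f['R'].T@f['t'],f['fx'],f['R'][2])
    w=pts(f); np.savez(f'/tmp/{n}0.npz',w=w,img=f['img'])
st()
E
```

```text
pics
scene [1.30793918 0.39316001 0.77136958] 523.8399002876679 [-0.66298877 -0.37873776 -0.64575816]
side [0.1197897  0.5179238  0.93586415] 556.6478473892175 [ 0.46745062 -0.47176779 -0.74761291]
0.1 [ 0.1454 -0.5041  0.2164] [-73.9  13.7  -0.8  75.6   0.   90. ] 0.0857 [ 0.3  1.  -0.9] 0.0
```

View pics/scene0.png

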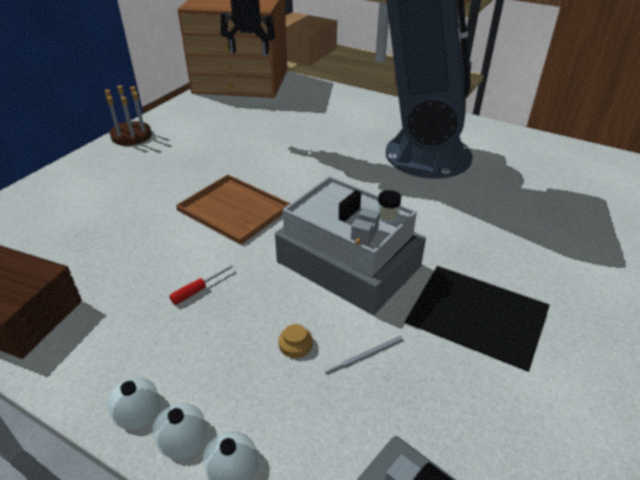

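View pics/side0.png

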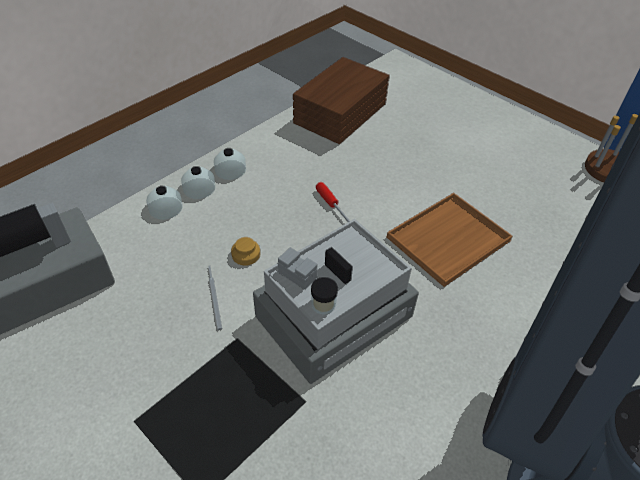

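The holder (scene px ~365,225) and the jar (~388,205) stand on the cover's left half. The cushion and loupe are absent. The mat is at the robot's left and the tray at its right. Next I'll measure from the range data.

```bash
cat > m.py <<'E'
from h import *
def rect(P):
    (c,s,a)=cv2.minAreaRect((P[:,:2]*1000).astype(np.float32)); return np.round(c,1),np.round(s,1),round(a,1)
def hull(P,lo,hi,x,y):
    m=(P[:,2]>lo)&(P[:,2]<hi)&(P[:,0]>x[0])&(P[:,0]<x[1])&(P[:,1]>y[0])&(P[:,1]<y[1]); return P[m]
E
python3 - <<'E'
from m import *
A=[np.load(f'/tmp/{n}0.npz') for n in('scene','side')]
for n,a in zip(('scene','side'),A):
    print(n)
    w=a['w'];I=a['img'].astype(int);ok=np.isfinite(w[...,2])
    hsv=cv2.cvtColor(a['img'],cv2.COLOR_RGB2HSV).astype(int)
    dark=hsv[...,2]<60
    inb=ok&(w[...,0]>.2)&(w[...,0]<.8)&(abs(w[...,1])<.45)
    def show(nm,m):
        m=m&inb; nn,l,s,c=cv2.connectedComponentsWithStats(m.astype(np.uint8))
        for i in np.argsort(-s[1:,4])[:2]+1:
            if s[i,4]>25:
                P=w[l==i]; print(nm,s[i,4],rect(P),'z',np.round(np.percentile(P[:,2],[5,50,95]),4),'px',c[i].round())
    Z=w[...,2]
    show('tray',(hsv[...,0]<16)&(hsv[...,1]>110)&(Z<.03))
    show('mat',dark&(Z<.012)&(Z>-.005))
    show('deck',(abs(Z-.084)<.004)); show('rim',abs(Z-.147)<.004)
    show('plate',abs(Z-.137)<.003)
    show('handletop',dark&(abs(Z-.179)<.004)); show('handle',dark&(Z>.145)&(Z<.184))
    show('jarlid',dark&(abs(Z-.187)<.003)); show('holdertop',~dark&(abs(Z-.179)<.004));show('holder30',~dark&(abs(Z-.167)<.004))
    show('pot',(hsv[...,0]<25)&(hsv[...,1]>120)&(Z>.02)&(Z<.05))
    show('red',((hsv[...,0]<8)|(hsv[...,0]>172))&(hsv[...,1]>180)&(Z<.05))
E
```

```text
scene
tray 3973 (array([ 500.4, -322.8]), array([224.8, 182.7]), 83.1) z [0.0034 0.0062 0.0173] px [233. 208.]
tray 238 (array([ 777. , -213.5]), array([20.2, 49.9]), 74.6) z [0.0107 0.022  0.027 ] px [193. 287.]
mat 8341 (array([536.6, 308.8]), array([191.6, 239.6]), 1.1) z [0.0007 0.003  0.0053] px [480. 317.]
mat 65 (array([583.1, 141.6]), array([  6.2, 128.4]), 79.6) z [0.0058 0.0088 0.0117] px [389. 296.]
deck 1617 (array([535.7,  18.3]), array([261.9, 192.4]), 81.5) z [0.0809 0.084  0.0869] px [362. 258.]
rim 955 (array([536.3,  15.1]), array([222.8, 165.2]), 83.3) z [0.1435 0.1467 0.1492] px [348. 216.]
rim 67 (array([538.9,  21.8]), array([14.1, 62.8]), 71.6) z [0.1442 0.1472 0.1501] px [349. 213.]
plate 2072 (array([525.4, -16.7]), array([151. , 145.5]), 84.1) z [0.1354 0.1374 0.1392] px [331. 207.]
plate 504 (array([538.6,  94. ]), array([ 42.9, 144.9]), 82.1) z [0.1353 0.1373 0.1393] px [387. 228.]
handletop 137 (array([538.1,  17.5]), array([13.8, 58.5]), 83.2) z [0.1756 0.1788 0.1808] px [350. 198.]
handletop 69 (array([520. ,  91.2]), array([18.4, 41.7]), 20.2) z [0.175
[... 2500 characters left out ...]
(array([560.7,  73.2]), array([24.8, 37.2]), 8.0) z [0.176  0.1792 0.1816] px [306. 267.]
holdertop 224 (array([600.2,  77.4]), array([25. , 37.2]), 4.9) z [0.1767 0.1793 0.1814] px [289. 256.]
holder30 214 (array([580.1,  75.7]), array([64.7, 37.9]), 6.5) z [0.1639 0.1669 0.1704] px [297. 268.]
holder30 64 (array([491.5,  97.8]), array([41. , 16.2]), 46.2) z [0.1635 0.1667 0.1707] px [324. 303.]
pot 414 (array([777.1,  44.3]), array([56.6, 48.9]), 48.3) z [0.0207 0.0344 0.0389] px [245. 248.]
pot 137 (array([ 773.3, -212.4]), array([22.7, 57.5]), 73.5) z [0.0211 0.0245 0.0289] px [328. 194.]
red 182 (array([ 772.6, -211.6]), array([21.5, 55.9]), 72.4) z [0.0123 0.0229 0.028 ] px [328. 196.]
```

```bash
cat >> h.py <<'E'
def go(x,y,z,yaw):
    "print shift and wz to reach TCP x,y,z with tool y axis (closing line) at yaw+90 deg"
    s=st(); R=s['tool_rot']; cur=np.degrees(np.arctan2(R[1,1],R[0,1])); d=(yaw+90-cur+90)%180-90
    print('closing dir',round(cur,1),'tilt z',np.round(R[:,2],3)); print('shift',np.round(np.array([x,y,z])-s['tcp_pos'],4),'wz',round(np.radians(d),3),'deg',round(d,1))
E
python3 -c "
from h import *
go(.582,.0735,.26,6.5)"
```

```text
0.1 [ 0.1454 -0.5041  0.2164] [-73.9  13.7  -0.8  75.6   0.   90. ] 0.0857 [ 0.3  1.  -0.9] 0.0
closing dir -73.9 tilt z [-0.     0.001 -1.   ]
shift [0.4366 0.5776 0.0436] wz -0.167 deg -9.6
```

```bash
python3 -m pendant '[[[0.046,0.18,0.24,0.05,0,0,1.2],[0.046,0.18,0.24,0.05,0,0,1.2],[0.046,0.18,0.24,0.05,0,0,1.2],[0.046,0.18,0.24,0.05,0,0,1.2],[0.046,0.18,0.24,0.05,0,0,1.2],[0.046,0.18,0.24,0.05,0,0,1.2],[0.046,0.18,0.24,0.05,0,0,1.2],[0.046,0.18,0.24,0.05,0,0,1.2],[0.046,0.18,0.24,0.05,0,0,1.2],[0.046,0.18,0.24,0.05,0,0,1.2]]]' 40
python3 -m pendant '[[[0.046,0.18,0.24,0.02,0,0,1.2],[0.046,0.18,0.24,0.02,0,0,1.2],[0.046,0.18,0.24,0.02,0,0,1.2],[0.046,0.18,0.24,0.02,0,0,1.2],[0.046,0.18,0.24,0.02,0,0,1.2],[0.046,0.18,0.24,0.02,0,0,1.2],[0.046,0.18,0.24,0.02,0,0,1.2],[0.046,0.18,0.24,0.02,0,0,1.2],[0.046,0.18,0.24,0.02,0,0,1.2],[0.046,0.18,0.24,0.02,0,0,1.2]]]'
python3 -c "
from h import *
go(.582,.0735,.165,6.5)"
```

```text
t: 0.93
tcp_pos: [0.3262, -0.2632, 0.2669]
tool_rot: [[0.08, 0.997, -0.0], [0.997, -0.08, -0.0], [-0.0, -0.0, -1.0]]
ft_force: [-0.8, 0.4, 1.0]
opening: 0.0459
grasp_force: 0.0
t: 1.77
tcp_pos: [0.5058, -0.0231, 0.2861]
tool_rot: [[-0.9, 0.436, -0.002], [0.436, 0.9, -0.0], [0.001, -0.001, -1.0]]
ft_force: [-0.6, 0.5, -0.5]
opening: 0.0461
grasp_force: 0.0
1.77 [ 0.5058 -0.0231  0.2861] [-2.6 11.1  6.  84.9 -0.  23.3] 0.0461 [-0.6  0.5 -0.5] 0.0
closing dir 64.1 tilt z [-0.002 -0.    -1.   ]
shift [ 0.0762  0.0966 -0.1211] wz 0.565 deg 32.4
```

```bash
python3 -m pendant '[[[0.046,0.076,0.097,-0.06,0,0,0.565],[0.046,0.076,0.097,-0.06,0,0,0.565],[0.046,0.076,0.097,-0.06,0,0,0.565],[0.046,0.076,0.097,-0.06,0,0,0.565],[0.046,0.076,0.097,-0.06,0,0,0.565],[0.046,0.076,0.097,-0.06,0,0,0.565]]]'
cat >> m.py <<'E'
def find(n,f=None):
    f=f or grab(n); w=pts(f); hsv=cv2.cvtColor(f['img'],cv2.COLOR_RGB2HSV).astype(int); dark=hsv[...,2]<60; Z=w[...,2]
    inb=np.isfinite(Z)&(w[...,0]>.2)&(w[...,0]<.8)&(abs(w[...,1])<.45)
    def show(nm,m,k=1,mn=40):
        nn,l,s,c=cv2.connectedComponentsWithStats((m&inb).astype(np.uint8))
        for i in np.argsort(-s[1:,4])[:k]+1:
            if s[i,4]>mn: P=w[l==i]; print(n,nm,s[i,4],*rect(P),'z',np.round(np.percentile(P[:,2],[5,50,95]),4),'px',c[i].round())
    return f,w,hsv,dark,Z,show
E
python3 - <<'E'
from m import *
for n in ['scene','side']:
    f,w,hsv,dark,Z,show=find(n)
    b=(w[...,0]>.42)&(w[...,0]<.66)&(w[...,1]>.02)
    show('holdertop',~dark&(abs(Z-.179)<.004)&b,3);show('jar',dark&(abs(Z-.187)<.003)&b)
f=grab('wrist');save(f,'w1.png')
go(.582,.0735,.165,6.5)
E
```

```text
t: 2.27
tcp_pos: [0.5813, 0.0735, 0.2253]
tool_rot: [[-0.994, -0.109, -0.003], [-0.109, 0.994, -0.0], [0.003, -0.0, -1.0]]
ft_force: [-0.2, 0.5, 0.2]
opening: 0.0458
grasp_force: 0.0
scene holdertop 177 [604.6  75.7] [25.1 35.1] 6.9 z [0.1758 0.1789 0.1807] px [362. 225.]
scene holdertop 165 [563.3  70.8] [27.4 35.5] 8.1 z [0.1759 0.1788 0.1812] px [369. 213.]
scene jar 212 [508.1  89.5] [39.7 41.3] 81.0 z [0.1849 0.1871 0.1888] px [390. 197.]
side holdertop 231 [560.5  73.5] [25.  37.9] 9.0 z [0.1765 0.1794 0.1813] px [306. 267.]
side holdertop 225 [600.7  77.1] [26.4 37.4] 6.4 z [0.1763 0.1792 0.1815] px [289. 256.]
side jar 449 [501.6  88.7] [44.3 44.8] 29.5 z [0.1851 0.1874 0.1894] px [324. 288.]
2.42 [0.5813 0.0723 0.227 ] [ 7.1 19.6  9.1 79.5 -0.   1.3] 0.0458 [ 0.7 -0.5  0.4] 0.0
closing dir 95.8 tilt z [ 0. -0. -1.]
shift [ 0.0007  0.0012 -0.062 ] wz 0.012 deg 0.7
```

View pics/w1.png

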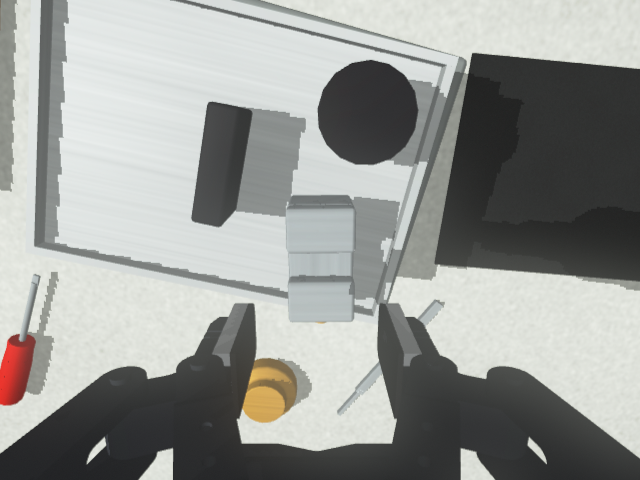

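The wrist view has the holder (320,258) centred between the pads, with the rim at ~400. I'll descend and grip.

```bash
python3 -m pendant '[[[0.046,0.001,0.001,-0.03,0,0,0.012],[0.046,0.001,0.001,-0.05,0,0,0.012],[0.046,0.001,0.001,-0.06,0,0,0.012],[0.03,0.001,0.001,-0.06,0,0,0.012],[0.03,0.001,0.001,-0.06,0,0,0.012],[0.03,0.001,0.001,-0.06,0,0,0.012],[0.03,0.001,0.001,-0.06,0,0,0.012],[0.03,0.001,0.001,-0.06,0,0,0.012]]]' 50; python3 -m pendant '[[[0.03,0,0,0.03,0,0,0],[0.03,0,0,0.07,0,0,0],[0.03,0,0,0.1,0,0,0],[0.03,0,0,0.1,0,0,0]]]' 50
python3 - <<'E'
from h import *
f=grab('wrist');save(f,'w2.png')
a=np.radians(-7);c=np.array([.498,-.321]);R=np.array([[np.cos(a),-np.sin(a)],[np.sin(a),np.cos(a)]])
p=c+R@[0.0,-0.055]; print(p); go(p[0],p[1],.25,-7)
print('jar',c+R@[0.0,0.045])
E
```

```text
t: 3.08
tcp_pos: [0.5831, 0.0736, 0.168]
tool_rot: [[-0.993, -0.116, 0.002], [-0.116, 0.993, 0.0], [-0.002, -0.0, -1.0]]
ft_force: [0.7, -0.2, 0.3]
opening: 0.0301
grasp_force: 0.0
t: 3.42
tcp_pos: [0.5847, 0.0739, 0.2739]
tool_rot: [[-0.993, -0.116, 0.01], [-0.116, 0.993, 0.001], [-0.01, -0.0, -1.0]]
ft_force: [0.6, 0.1, -0.1]
opening: 0.0304
grasp_force: 0.0
[ 0.49129719 -0.37559004]
3.47 [0.5842 0.0738 0.271 ] [ 7.2 19.2 15.  85.3 -0.   0.6] 0.0301 [-0.2  0.6 -0.7] 0.0
closing dir 96.7 tilt z [ 0.007  0.001 -1.   ]
shift [-0.0929 -0.4494 -0.021 ] wz -0.238 deg -13.7
jar [ 0.50348412 -0.27633542]
```

View pics/w2.png

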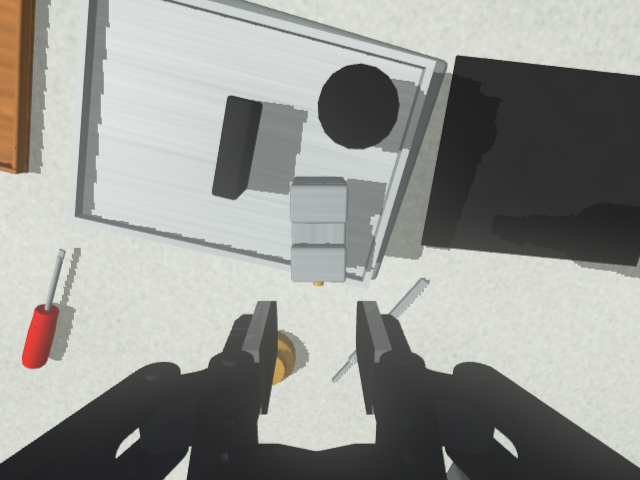

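Run:
```python
from m import *
f=grab('wrist'); s=st(); print(robot.__dict__ if hasattr(robot,'__dict__') else '', robot.finger_overhang)
for d in (0.006,.025,.1):
    X=s['tcp_pos']+s['tool_rot'][:,2]*d; c=f['R']@X+f['t']; print(d,c[:2]/c[2]*f['fx']+[f['cx'],f['cy']])
w=pts(f); print('holder',w[258,318],w[200,318],'jar',w[105,358],'cam',-f['R'].T@f['t'])
for px in [(265,305),(370,305),(265,400),(320,20)]: print(px,w[px[1],px[0]])
```

```text
3.52 [0.5833 0.0737 0.2688] [ 7.2 19.3 14.8 85.2 -0.   0.6] 0.03 [-0.7  0.1 -0.6] 0.0
{} 0.025
0.006 [316.54575286 296.77374326]
0.025 [316.50821694 280.39305537]
0.1 [316.40942578 237.28055553]
holder [0.59397233 0.07595508 0.17986528] [0.55721307 0.07161642 0.17885294] jar [0.50039889 0.08708351 0.18690896] cam [0.50913185 0.06487532 0.42780817]
(265, 305) [0.57495198 0.0542026  0.29326431]
(370, 305) [0.57042935 0.09129885 0.29366409]
(265, 400) [0.59070939 0.05911033 0.32411003]
(320, 20) [0.42416646 0.05851289 0.00128675]
```

Run:
```python
from m import *
f=grab('wrist'); s=st(); w=pts(f)
for u in (262,268,274):
  for v in range(294,350,6): print(u,v,np.round(w[v,u]-s['tcp_pos'],3),end=' ')
  print()
```

```text
3.57 [0.5827 0.0736 0.2673] [ 7.2 19.4 14.6 85.2 -0.   0.6] 0.0305 [ 0.1 -0.   0. ] 0.0
262 294 [ 0.119 -0.047 -0.267] 262 300 [ 0.127 -0.047 -0.268] 262 306 [-0.008 -0.02   0.025] 262 312 [-0.009 -0.02   0.03 ] 262 318 [-0.009 -0.019  0.034] 262 324 [-0.009 -0.019  0.038] 262 330 [-0.009 -0.018  0.043] 262 336 [-0.009 -0.018  0.047] 262 342 [-0.009 -0.017  0.05 ] 262 348 [-0.009 -0.017  0.052] 
268 294 [ 0.119 -0.04  -0.267] 268 300 [ 0.126 -0.04  -0.266] 268 306 [-0.009 -0.018  0.025] 268 312 [-0.009 -0.018  0.03 ] 268 318 [-0.009 -0.017  0.035] 268 324 [-0.009 -0.017  0.039] 268 330 [-0.009 -0.016  0.042] 268 336 [-0.008 -0.016  0.044] 268 342 [-0.006 -0.016  0.045] 268 348 [-0.004 -0.016  0.045] 
274 294 [ 0.119 -0.034 -0.269] 274 300 [ 0.126 -0.033 -0.268] 274 306 [-0.009 -0.016  0.025] 274 312 [-0.007 -0.016  0.025] 274 318 [-0.005 -0.016  0.027] 274 324 [-0.004 -0.015  0.028] 274 330 [-0.001 -0.015  0.027] 274 336 [ 0.001 -0.015  0.029] 274 342 [ 0.003 -0.015  0.028] 274 348 [ 0.005 -0.015  0.029]
```

Run:
```python
from m import *
s=st()
for n in('scene','side'):
    f=grab(n); w=pts(f); d=w-s['tcp_pos']
    m=np.isfinite(d[...,2])&(abs(d[...,0])<.02)&(abs(d[...,1])<.04)&(d[...,2]>-.06)&(d[...,2]<.15)
    print(n,m.sum(),np.round(np.percentile(d[m],[0,1,5,20],axis=0),3).tolist())
    X=s['tcp_pos']; c=f['R']@X+f['t']; u,v=(c[:2]/c[2]*f['fx']+[f['cx'],f['cy']]).astype(int); print(u,v)
    if n=='side': cv2.imwrite('pics/s2.png',cv2.resize(f['img'][v-90:v+90,u-120:u+120,::-1],None,fx=3,fy=3))
```

```text
3.57 [0.5827 0.0736 0.2673] [ 7.2 19.4 14.6 85.2 -0.   0.6] 0.0305 [ 0.1 -0.   0. ] 0.0
scene 1898 [[-0.016, -0.04, 0.015], [-0.01, -0.039, 0.02], [-0.005, -0.034, 0.029], [0.006, -0.02, 0.055]]
368 177
side 1443 [[-0.02, -0.04, 0.013], [-0.02, -0.038, 0.017], [-0.019, -0.023, 0.024], [-0.016, -0.016, 0.043]]
296 225
```

View pics/s2.png

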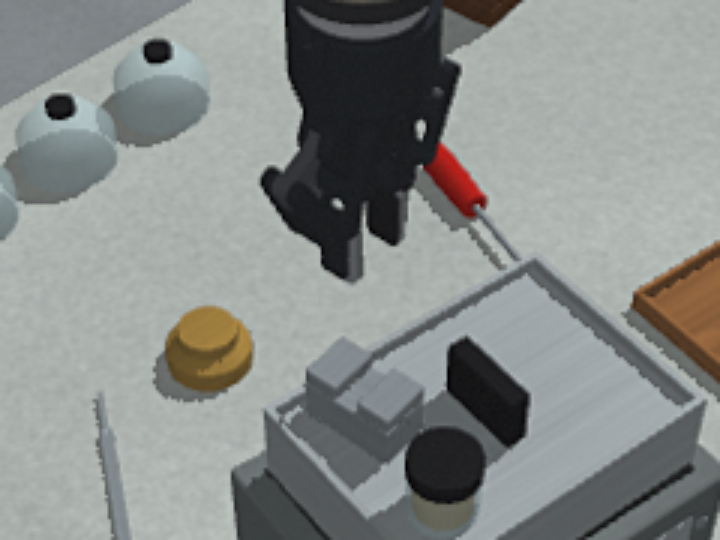

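Image and range data show the fingertips about 18–20 mm above the reported TCP, not 25 mm below it. That explains the empty grip, so I'll use tip_z ≈ tcp_z + 0.02 and approach carefully.

```bash
python3 -m pendant '[[[0.046,0,0,-0.04,0,0,0],[0.046,0,0,-0.08,0,0,0],[0.046,0,0,-0.1,0,0,0],[0.046,0,0,-0.12,0,0,0],[0.046,0,0,-0.13,0,0,0],[0.046,0,0,-0.142,0,0,0],[0.046,0,0,-0.142,0,0,0]]]' 50; python3 -m pendant '[[[0.03,0,0,0,0,0,0],[0.03,0,0,0,0,0,0],[0.03,0,0,0,0,0,0],[0.03,0,0,0,0,0,0]]]' 50
```

```text
t: 4.25
tcp_pos: [0.5809, 0.0734, 0.1223]
tool_rot: [[-0.993, -0.116, -0.004], [-0.116, 0.993, -0.001], [0.004, -0.0, -1.0]]
ft_force: [-0.8, -0.0, 0.5]
opening: 0.0456
grasp_force: 0.0
t: 4.58
tcp_pos: [0.5825, 0.0736, 0.1254]
tool_rot: [[-0.993, -0.116, 0.0], [-0.116, 0.993, -0.0], [-0.0, -0.0, -1.0]]
ft_force: [-2.3, 0.7, -1.7]
opening: 0.0352
grasp_force: 50.4
```

```bash
python3 -m pendant '[[[0.03,0,0,0.02,0,0,0],[0.03,0,0,0.05,0,0,0],[0.03,0,0,0.09,0,0,0],[0.03,0,-0.03,0.1,0,0,-0.06],[0.03,-0.01,-0.06,0.1,0,0,-0.12],[0.03,-0.02,-0.1,0.1,0,0,-0.2],[0.03,-0.03,-0.14,0.1,0,0,-0.238],[0.03,-0.04,-0.18,0.1,0,0,-0.238]]]' 50; python3 -m pendant '[[[0.03,-0.01,-0.04,0,0,0,0],[0.03,-0.02,-0.08,0,0,0,0],[0.03,-0.03,-0.12,0,0,0,0],[0.03,-0.04,-0.16,0,0,0,0],[0.03,-0.045,-0.2,-0.01,0,0,0],[0.03,-0.051,-0.24,-0.03,0,0,0],[0.03,-0.051,-0.269,-0.06,0,0,0],[0.03,-0.051,-0.269,-0.09,0,0,0],[0.03,-0.051,-0.269,-0.09,0,0,0]]]' 50
python3 - <<'E'
from m import *
for n in('scene','side'):
    f,w,hsv,dark,Z,show=find(n); save(f,n+'3.png')
    show('tray',(hsv[...,0]<16)&(hsv[...,1]>110)&(Z<.03)&(w[...,1]<-.15))
    show('jar',dark&(abs(Z-.187)<.003)&(w[...,0]>.42)&(w[...,0]<.66)&(w[...,1]>.02))
go(.491,-.3756,-.005,-7)
E
```

```text
t: 5.25
tcp_pos: [0.5423, -0.1078, 0.2258]
tool_rot: [[-0.992, 0.123, 0.002], [0.123, 0.992, -0.001], [-0.002, -0.0, -1.0]]
ft_force: [0.6, -1.3, -1.4]
opening: 0.0353
grasp_force: 50.8
t: 6.0
tcp_pos: [0.4886, -0.3758, 0.1292]
tool_rot: [[-0.992, 0.125, -0.006], [0.124, 0.992, 0.004], [0.007, 0.004, -1.0]]
ft_force: [-0.2, 1.5, -3.1]
opening: 0.0354
grasp_force: 50.6
scene tray 3966 [ 500.  -323.3] [224.8 182.9] 82.2 z [0.0034 0.0062 0.0169] px [233. 208.]
scene jar 228 [507.1  85.9] [41.3 42.2] 40.8 z [0.1847 0.187  0.1886] px [389. 197.]
side tray 6077 [ 495.5 -319.9] [224.2 182.2] 82.7 z [0.0028 0.0063 0.0178] px [448. 238.]
side jar 434 [502.2  89.5] [44.  43.9] 87.1 z [0.185  0.1872 0.1892] px [324. 288.]
6.1 [ 0.491  -0.3751  0.1349] [-37.4  24.8   3.6  68.9   0.  -30.4] 0.0353 [ 0.6  0.2 -0.7] 50.6
closing dir 83.0 tilt z [-0.001  0.001 -1.   ]
shift [ 0.     -0.0005 -0.1399] wz 0.0 deg 0.0
```

View pics/side3.png

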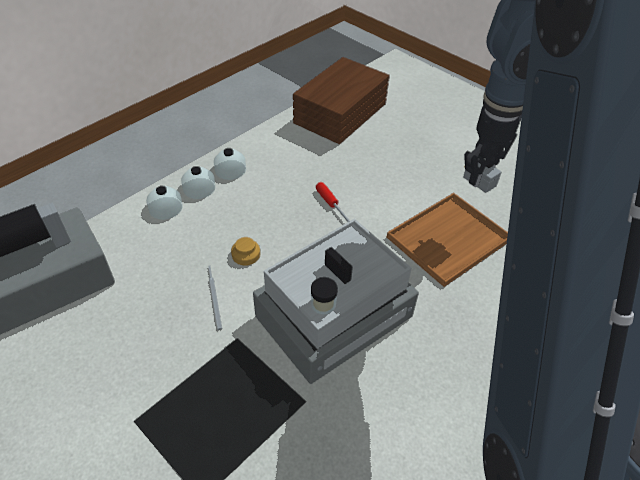

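```bash
python3 -m pendant '[[[0.03,0,0,-0.04,0,0,0],[0.03,0,0,-0.08,0,0,0],[0.03,0,0,-0.1,0,0,0],[0.03,0,0,-0.115,0,0,0],[0.03,0,0,-0.115,0,0,0],[0.03,0,0,-0.115,0,0,0]]]' 50
python3 - <<'E'
from m import *
for n in('scene','side'):
    f,w,hsv,dark,Z,show=find(n)
    show('holder',(hsv[...,1]<60)&(hsv[...,2]>70)&(Z>.03)&(Z<.09)&(w[...,1]<-.25)&(w[...,1]>-.42)&(w[...,0]>.4)&(w[...,0]<.6),2)
st()
E
```

```text
t: 6.6
tcp_pos: [0.4928, -0.3752, 0.0219]
tool_rot: [[-0.993, 0.12, 0.002], [0.12, 0.993, -0.001], [-0.002, -0.001, -1.0]]
ft_force: [0.3, -0.2, -1.1]
opening: 0.0354
grasp_force: 50.7
scene holder 287 [ 510.1 -384.1] [60.1 39.1] 57.1 z [0.0408 0.0651 0.0791] px [209. 186.]
side holder 375 [ 474.3 -374.2] [36.1 50. ] 8.5 z [0.0415 0.0665 0.0794] px [475. 215.]
6.7 [ 0.4933 -0.376   0.0227] [-37.3  29.5  -6.2  54.1  -0.  -30.4] 0.0353 [ 1.1 -1.6 -1.7] 50.7
```

```bash
python3 -m pendant '[[[0.03,0,0,-0.015,0,0,0],[0.03,0,0,-0.022,0,0,0],[0.03,0,0,-0.026,0,0,0],[0.03,0,0,-0.029,0,0,0],[0.03,0,0,-0.029,0,0,0],[0.03,0,0,-0.029,0,0,0]]]' 50
python3 -c "
from h import *
st()"
```

```text
t: 7.2
tcp_pos: [0.4918, -0.3755, -0.0074]
tool_rot: [[-0.993, 0.121, 0.001], [0.121, 0.993, -0.001], [-0.001, -0.001, -1.0]]
ft_force: [-2.0, 2.0, 8.4]
opening: 0.0354
grasp_force: 51.9
7.2 [ 0.4918 -0.3755 -0.0074] [-37.4  31.2  -8.3  50.5   0.  -30.4] 0.0354 [-2.   2.   8.4] 51.9
```

```bash
python3 -m pendant '[[[0.05,0,0,0,0,0,0],[0.05,0,0,0,0,0,0],[0.05,0,0,0,0,0,0],[0.05,0,0,0.03,0,0,0],[0.05,0,0,0.07,0,0,0],[0.065,0,0,0.11,0,0,0],[0.065,0,0,0.15,0,0,0],[0.065,0,0.03,0.19,0,0,0],[0.065,0,0.07,0.22,0,0,0],[0.065,0,0.11,0.23,0,0,0]]]' 40; python3 -m pendant '[[[0.065,0.002,0.04,0,0,0,0],[0.065,0.004,0.08,0,0,0,0],[0.065,0.006,0.12,0,0,0,0],[0.065,0.008,0.16,0,0,0,0],[0.065,0.01,0.2,0,0,0,0],[0.065,0.011,0.24,0,0,0,0],[0.065,0.011,0.28,0,0,0,0],[0.065,0.011,0.32,0,0,0,0],[0.065,0.012,0.353,-0.01,0,0,0],[0.065,0.012,0.353,-0.01,0,0,0]]]'
python3 - <<'E'
from m import *
for n in('scene','side'):
    f,w,hsv,dark,Z,show=find(n)
    show('jar',dark&(abs(Z-.187)<.003)&(w[...,0]>.42)&(w[...,0]<.66)&(w[...,1]>.02))
    show('holder',(hsv[...,1]<60)&(hsv[...,2]>70)&(abs(Z-.047)<.004)&(w[...,1]<-.25)&(w[...,1]>-.42)&(w[...,0]>.4)&(w[...,0]<.6),2)
go(.5035,.088,.130,-7)
E
```

```text
t: 8.03
tcp_pos: [0.4924, -0.28, 0.2189]
tool_rot: [[-0.992, 0.124, 0.004], [0.124, 0.992, -0.003], [-0.004, -0.002, -1.0]]
ft_force: [0.5, 0.2, -0.7]
opening: 0.065
grasp_force: 0.0
t: 8.87
tcp_pos: [0.503, 0.0787, 0.2045]
tool_rot: [[-0.993, 0.117, -0.001], [0.117, 0.993, 0.001], [0.001, 0.001, -1.0]]
ft_force: [0.1, -0.3, -0.7]
opening: 0.0651
grasp_force: 0.0
scene jar 232 [508.6  88.1] [41.2 42.5] 54.5 z [0.1847 0.1871 0.1887] px [389. 197.]
scene holder 97 [ 514.6 -379.5] [39.9 26.1] 82.1 z [0.0437 0.0471 0.0498] px [210. 191.]
scene holder 93 [ 475.1 -374.8] [37.6 24.5] 82.7 z [0.0438 0.0473 0.0497] px [221. 184.]
side jar 417 [501.8  89.1] [45.  43.5] 81.0 z [0.1849 0.1873 0.1893] px [324. 288.]
side holder 131 [ 471.3 -371.8] [38.7 26.1] 87.2 z [0.0439 0.0474 0.0501] px [474. 219.]
side holder 124 [ 511.  -375.5] [39.3 25.1] 85.0 z [0.0439 0.0473 0.05  ] px [461. 209.]
8.97 [0.5032 0.075  0.2053] [ 8.5 12.3 -4.2 73.5 -0.  15.3] 0.065 [ 0.1 -0.1 -0.3] 0.0
closing dir 83.2 tilt z [-0.001 -0.    -1.   ]
shift [ 0.0003  0.013  -0.0753] wz -0.003 deg -0.2
```

```bash
python3 -m pendant '[[[0.065,0,0.013,0,0,0,0],[0.065,0,0.013,-0.03,0,0,0],[0.065,0,0.013,-0.05,0,0,0],[0.065,0,0.013,-0.065,0,0,0],[0.065,0,0.013,-0.077,0,0,0],[0.04,0,0.013,-0.077,0,0,0],[0.04,0,0.013,-0.077,0,0,0],[0.04,0,0.013,-0.077,0,0,0],[0.04,0,0.013,-0.077,0,0,0],[0.04,0,0.013,-0.077,0,0,0]]]' 40;  python3 -m pendant '[[[0.04,0,0,0.02,0,0,0],[0.04,0,0,0.05,0,0,0],[0.04,0,0,0.09,0,0,0],[0.04,0,-0.03,0.1,0,0,0],[0.04,0,-0.06,0.1,0,0,0],[0.04,0,-0.1,0.1,0,0,0],[0.04,0,-0.14,0.1,0,0,0],[0.04,0,-0.18,0.1,0,0,0]]]' 40
```

```text
t: 9.8
tcp_pos: [0.504, 0.0866, 0.1294]
tool_rot: [[-0.993, 0.122, 0.001], [0.122, 0.993, 0.0], [-0.001, 0.0, -1.0]]
ft_force: [-0.7, 0.2, 0.2]
opening: 0.0443
grasp_force: 40.8
t: 10.47
tcp_pos: [0.5034, -0.0947, 0.2294]
tool_rot: [[-0.993, 0.12, 0.001], [0.12, 0.993, -0.0], [-0.002, -0.0, -1.0]]
ft_force: [0.8, -0.4, -1.2]
opening: 0.0449
grasp_force: 41.1
```

```bash
python3 -m pendant '[[[0.04,0,-0.04,0,0,0,0],[0.04,0,-0.08,0,0,0,0],[0.04,0,-0.12,-0.01,0,0,0],[0.04,0,-0.16,-0.04,0,0,0],[0.04,0,-0.184,-0.08,0,0,0],[0.04,0,-0.184,-0.12,0,0,0],[0.04,0,-0.184,-0.16,0,0,0],[0.04,0,-0.184,-0.19,0,0,0],[0.04,0,-0.184,-0.21,0,0,0],[0.04,0,-0.184,-0.21,0,0,0]]]' 40
python3 -m pendant '[[[0.04,0,0,-0.01,0,0,0],[0.04,0,0,-0.016,0,0,0],[0.04,0,0,-0.02,0,0,0],[0.04,0,0,-0.022,0,0,0],[0.04,0,0,-0.022,0,0,0]]]' 40
```

```text
t: 11.3
tcp_pos: [0.5006, -0.2759, 0.0143]
tool_rot: [[-0.993, 0.122, -0.006], [0.122, 0.993, 0.003], [0.007, 0.003, -1.0]]
ft_force: [-0.4, 0.4, -1.8]
opening: 0.0447
grasp_force: 41.1
t: 11.72
tcp_pos: [0.5039, -0.2774, -0.0029]
tool_rot: [[-0.993, 0.121, 0.001], [0.121, 0.993, -0.001], [-0.001, -0.001, -1.0]]
ft_force: [-0.4, 0.2, -0.2]
opening: 0.0446
grasp_force: 41.1
```

```bash
python3 -m pendant '[[[0.04,0,0,-0.001,0,0,0],[0.04,0,0,-0.002,0,0,0],[0.04,0,0,-0.002,0,0,0],[0.06,0,0,-0.002,0,0,0],[0.06,0,0,-0.002,0,0,0],[0.06,0,0,-0.002,0,0,0],[0.06,0,0,0.03,0,0,0],[0.06,0,0,0.07,0,0,0],[0.06,0,0,0.11,0,0,0],[0.06,0,0,0.15,0,0,0]]]'; python3 -m pendant '[[[0.06,0,0,0.04,0,0,0],[0.04,0,0.03,0.08,0,0,0],[0.04,0,0.07,0.1,0,0,0],[0.04,0,0.11,0.1,0,0,0],[0.04,0,0.11,0.1,0,0,0]]]'
python3 - <<'E'
from m import *
for n in('scene','side'):
    f,w,hsv,dark,Z,show=find(n); save(f,n+'4.png')
    T=(w[...,1]<-.2)&(w[...,1]>-.45)&(w[...,0]>.38)&(w[...,0]<.62)
    show('jar',dark&(abs(Z-.055)<.004)&T)
    show('holder',(hsv[...,1]<60)&(hsv[...,2]>70)&(abs(Z-.047)<.004)&T,2)
    show('handle',dark&(Z>.145)&(Z<.184)&(w[...,1]>-.05)&(abs(w[...,0]-.53)<.1)); show('rim',abs(Z-.147)<.004); show('deck',(abs(Z-.084)<.004))
go(.536,.018,.2,-7)
E
```

```text
t: 12.55
tcp_pos: [0.503, -0.277, 0.1482]
tool_rot: [[-0.993, 0.122, -0.001], [0.122, 0.993, 0.0], [0.001, 0.0, -1.0]]
ft_force: [1.1, -0.2, -0.5]
opening: 0.0601
grasp_force: 0.0
t: 12.97
tcp_pos: [0.5039, -0.1633, 0.249]
tool_rot: [[-0.993, 0.119, 0.003], [0.119, 0.993, 0.0], [-0.003, 0.001, -1.0]]
ft_force: [0.4, 0.0, -0.1]
opening: 0.0396
grasp_force: 0.0
scene jar 165 [ 508.  -277.4] [43.2 41.5] 73.9 z [0.0526 0.0553 0.058 ] px [244. 199.]
scene holder 98 [ 514.4 -379.6] [41.  26.1] 82.6 z [0.0435 0.0471 0.0496] px [209. 191.]
scene holder 95 [ 474.5 -374.4] [39.3 26.5] 80.1 z [0.0435 0.047  0.0493] px [221. 184.]
scene handle 400 [537.8  17.4] [17.4 62.4] 79.5 z [0.1475 0.169  0.1805] px [349. 204.]
scene rim 975 [537.2  14.5] [223.8 165.8] 83.1 z [0.1435 0.1466 0.1489] px [350. 214.]
scene deck 1598 [535.   18.9] [261.7 192.9] 81.7 z [0.081  0.0841 0.0868] px [362. 258.]
side jar 250 [ 502.3 -275.4] [44.1 45.1] 4.8 z [0.0523 0.0555 0.0579] px [438. 231.]
side holder 132 [ 470.9 -372.1] [38.6 24.8] 83.0 z [0.0442 0.0474 0.0501] px [474. 219.]
side holder 127 [ 509.6 -375.4] [42.6 25.7] 81.1 z [0.0441 0.0473 0.05  ] px [461. 209.]
side handle 519 [533.9  19.5] [17.1 60.5] 85.4 z [0.1477 0.1716 0.1809] px [338. 264.]
side rim 1296 [534.   17.3] [222.9 163.2] 82.9 z [0.1438 0.1469 0.1497] px [336. 274.]
side deck 2439 [531.3  21.7] [259.5 190.9] 81.4 z [0.0812 0.0843 0.0871] px [328. 322.]
13.07 [ 0.5037 -0.1655  0.2473] [-18.2  13.6   3.7  79.9  -0.  -11.4] 0.0398 [-0.2  0.2  0.3] 0.0
closing dir 83.2 tilt z [ 0.001 -0.    -1.   ]
shift [ 0.0323  0.1835 -0.0473] wz -0.003 deg -0.2
```

View pics/scene4.png

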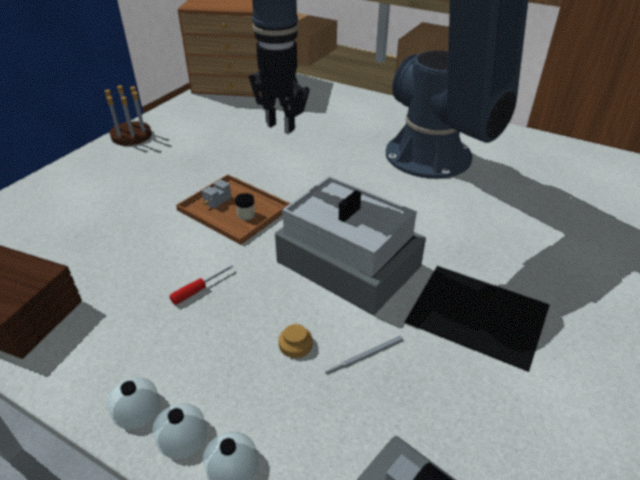

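The jar (245,205) and holder (215,193) stand in the tray. Next is gripping the cover handle.

```bash
python3 -m pendant '[[[0.04,0.008,0.04,0,0,0,0],[0.04,0.015,0.08,0,0,0,0],[0.04,0.022,0.12,0,0,0,0],[0.04,0.03,0.16,0,0,0,0],[0.04,0.032,0.1835,-0.01,0,0,-0.003],[0.04,0.032,0.1835,-0.04,0,0,-0.003],[0.04,0.032,0.1835,-0.04,0,0,-0.003]]]'
python3 -m pendant '[[[0.04,0,0,-0.03,0,0,0],[0.04,0,0,-0.06,0,0,0],[0.04,0,0,-0.075,0,0,0],[0.04,0,0,-0.082,0,0,0],[0.01,0,0,-0.082,0,0,0],[0.01,0,0,-0.082,0,0,0],[0.01,0,0,-0.082,0,0,0],[0.01,0,0,-0.082,0,0,0],[0.01,0,0,-0.082,0,0,0]]]' 90; python3 -m pendant '[[[0.01,0,0,0.01,0,0,0],[0.01,0,0,0.03,0,0,0],[0.01,0,0,0.06,0,0,0],[0.01,0,0,0.09,0,0,0],[0.01,0,0,0.1,0,0,0],[0.01,0,0,0.1,0,0,0]]]' 100
```

```text
t: 13.65
tcp_pos: [0.5335, 0.0166, 0.2016]
tool_rot: [[-0.992, 0.123, -0.007], [0.123, 0.992, -0.001], [0.007, -0.002, -1.0]]
ft_force: [-0.4, -0.3, -1.6]
opening: 0.0401
grasp_force: 0.0
t: 14.4
tcp_pos: [0.5361, 0.016, 0.1255]
tool_rot: [[-0.992, 0.125, 0.002], [0.125, 0.992, -0.0], [-0.002, -0.0, -1.0]]
ft_force: [0.3, -1.9, 1.9]
opening: 0.015
grasp_force: 88.2
t: 14.9
tcp_pos: [0.537, 0.0165, 0.2276]
tool_rot: [[-0.992, 0.124, 0.005], [0.124, 0.992, 0.0], [-0.005, 0.001, -1.0]]
ft_force: [0.6, 0.1, -4.7]
opening: 0.0148
grasp_force: 99.2
```

```bash
python3 -m pendant '[[[0.01,0,0.02,0,0,0,0],[0.01,0,0.05,0,0,0,0],[0.01,0,0.085,0,0,0,0],[0.01,0,0.12,0,0,0,0],[0.01,0,0.155,0,0,0,0],[0.01,0,0.19,0,0,0,0],[0.01,0,0.225,0,0,0,0],[0.01,0,0.26,0,0,0,0],[0.01,0,0.285,0,0,0,0],[0.01,0,0.293,0,0,0,0]]]' 100; python3 -m pendant '[[[0.01,0,0,-0.03,0,0,0],[0.01,0,0,-0.06,0,0,0],[0.01,0,0,-0.09,0,0,0],[0.01,0,0,-0.12,0,0,0],[0.01,0,0,-0.15,0,0,0],[0.01,0,0,-0.165,0,0,0],[0.01,0,0,-0.173,0,0,0],[0.01,0,0,-0.173,0,0,0]]]' 100
python3 - <<'E'
from m import *
f,w,hsv,dark,Z,show=find('side'); save(f,'side5.png'); show('plate',(Z>.05)&(Z<.064)&(w[...,1]>.18)&(hsv[...,1]<60),1); show('rim',(Z>.068)&(Z<.074)&(w[...,1]>.18),1)
st()
E
```

```text
t: 15.73
tcp_pos: [0.5344, 0.3128, 0.222]
tool_rot: [[-0.993, 0.121, -0.003], [0.121, 0.993, -0.0], [0.003, -0.001, -1.0]]
ft_force: [0.0, -1.2, -3.7]
opening: 0.015
grasp_force: 98.9
t: 16.4
tcp_pos: [0.5338, 0.3079, 0.0487]
tool_rot: [[-0.992, 0.125, -0.004], [0.125, 0.992, -0.003], [0.004, -0.003, -1.0]]
ft_force: [-0.2, -0.5, -2.8]
opening: 0.0148
grasp_force: 98.6
side plate 7181 [535.7 306.5] [210.9 150. ] 82.9 z [0.0577 0.0604 0.0629] px [217. 405.]
side rim 1179 [532. 308.] [220.4 162.2] 82.9 z [0.0685 0.0704 0.0728] px [219. 404.]
16.45 [0.5348 0.3086 0.0505] [30.  28.1 -4.  58.  -0.  37.2] 0.0148 [ 0.1  0.3 -3.3] 98.6
```

View pics/side5.png

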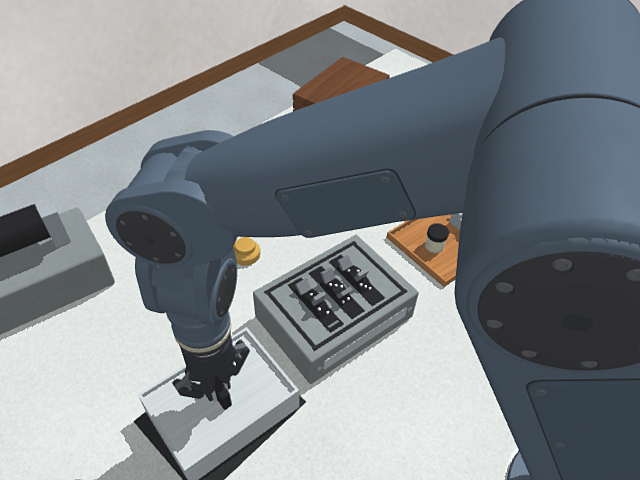

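```bash
python3 -m pendant '[[[0.01,0,0,-0.003,0,0,0],[0.01,0,0,-0.006,0,0,0],[0.01,0,0,-0.0065,0,0,0],[0.01,0,0,-0.0065,0,0,0],[0.04,0,0,-0.0065,0,0,0],[0.04,0,0,-0.0065,0,0,0],[0.04,0,0,-0.0065,0,0,0],[0.04,0,0,0.02,0,0,0],[0.04,0,0,0.06,0,0,0],[0.04,0,0,0.1,0,0,0]]]'; python3 -m pendant '[[[0.04,0,0,0.04,0,0,0],[0.04,0,-0.04,0.08,0,0,0],[0.04,0,-0.08,0.12,0,0,0],[0.04,0,-0.12,0.13,0,0,0],[0.04,0,-0.16,0.13,0,0,0],[0.04,0,-0.2,0.13,0,0,0],[0.04,0,-0.24,0.13,0,0,0],[0.04,0,-0.28,0.13,0,0,0],[0.04,0,-0.29,0.13,0,0,0],[0.04,0,-0.29,0.13,0,0,0]]]'
python3 - <<'E'
from m import *
f,w,hsv,dark,Z,show=find('wrist'); save(f,'w6.png'); np.savez('/tmp/w6.npz',w=w,img=f['img'])
show('deck',(abs(Z-.084)<.004))
for n in('side','scene'):
    f,w,hsv,dark,Z,show=find(n); np.savez(f'/tmp/{n}6.npz',w=w,img=f['img'])
    show('deck',(abs(Z-.084)<.004)); show('rim',(abs(Z-.066)<.003)&(w[...,1]>.18),1); show('plate',(abs(Z-.056)<.003)&(w[...,1]>.18),1)
st()
E
```

```text
t: 17.28
tcp_pos: [0.5347, 0.3088, 0.1522]
tool_rot: [[-0.992, 0.124, -0.002], [0.124, 0.992, -0.001], [0.002, -0.001, -1.0]]
ft_force: [1.6, 2.4, -0.1]
opening: 0.0399
grasp_force: 0.0
t: 18.12
tcp_pos: [0.5353, 0.0147, 0.2823]
tool_rot: [[-0.992, 0.129, 0.001], [0.129, 0.992, -0.001], [-0.001, -0.001, -1.0]]
ft_force: [0.1, 0.8, 0.0]
opening: 0.04
grasp_force: 0.0
wrist deck 54932 [532.2  20.3] [259.9 189.3] 81.6 z [0.0831 0.0846 0.0864] px [323. 190.]
side deck 8850 [532.2  21.3] [262.  192.2] 81.6 z [0.0818 0.0847 0.0872] px [334. 298.]
side rim 1408 [533.9 309.2] [220.9 163.9] 83.1 z [0.0635 0.066  0.0683] px [215. 399.]
side plate 8773 [537.2 308.2] [210.6 149.5] 83.1 z [0.0539 0.0563 0.0584] px [215. 398.]
scene deck 5861 [535.3  18.3] [261.4 192.7] 81.6 z [0.082  0.0846 0.0869] px [352. 241.]
scene rim 1028 [536.7 306.9] [220.5 165.4] 83.0 z [0.0635 0.0656 0.0679] px [484. 295.]
scene plate 5231 [529.  306.8] [210.  147.7] 83.0 z [0.054  0.0561 0.0581] px [485. 295.]
18.27 [0.5356 0.0192 0.2819] [ 2.  14.   9.2 85.1  0.   9.3] 0.0401 [-1.1 -0.3 -0.9] 0.0
```

View pics/w6.png

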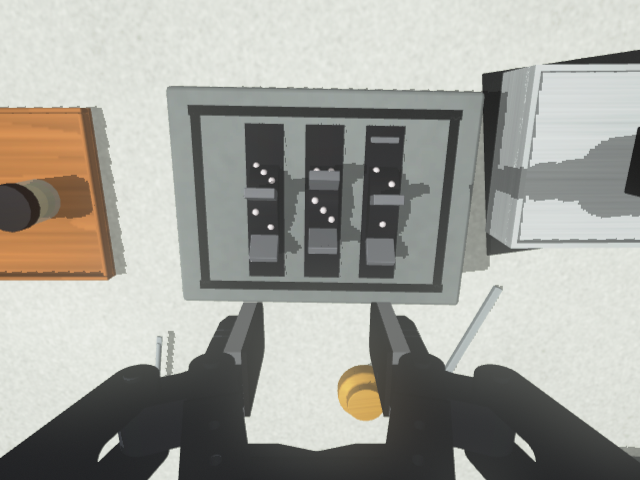

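Cover is on the mat (z≈0.003) and the wheels are visible. I'll compute rib and pip angles in the console frame.

```bash
cat > wh.py <<'E'
from m import *
C=np.array([.5335,.020]);YAW=np.radians(-8.4)
def wheels(n,f=None):
    f=f or grab(n); w=pts(f); R=np.array([[np.cos(YAW),np.sin(YAW)],[-np.sin(YAW),np.cos(YAW)]])
    p=(w[...,:2]-C)@R.T; Z=w[...,2]
    hsv=cv2.cvtColor(f['img'],cv2.COLOR_RGB2HSV).astype(int)
    for nm,y in(('L',.05),('M',0),('R',-.05)):
        m=np.isfinite(Z)&(abs(p[...,1]-y)<.018)&(abs(p[...,0])<.064)&(Z>.088)&(Z<.135)
        th=np.degrees(np.arctan2(p[...,0],Z-.064)); r=np.hypot(p[...,0],Z-.064)
        rib=m&(r>.052)&(r<.066); 
        h=np.histogram(th[rib],np.arange(-75,80,5)); 
        print(n,nm,'rib',[(int(a)+2,int(c)) for a,c in zip(h[1],h[0]) if c>8],'ymid',np.round(np.median(p[...,1][rib]),4))
        tip=m&(r>.0595)&(r<.0645); t=th[tip]
        ph=np.angle(np.exp(1j*np.radians(t*6)).mean(),deg=True)/6 if len(t) else 0
        print('   tip phase mod60:',round(ph,1),len(t))
        pip=m&(hsv[...,2]>215)&(hsv[...,1]<40)&(r<.05)&(r>.035)
        k,l,s,c=cv2.connectedComponentsWithStats(pip.astype(np.uint8))
        print('   pips',[round(float(np.median(th[l==i]))) for i in range(1,k) if s[i,4]>2])
E
python3 - <<'E'
from wh import *
for n in('wrist','scene','side'): wheels(n)
E
```

```text
wrist L rib [(-18, 65), (-13, 230), (-8, 44), (42, 322), (47, 62)] ymid 0.05
   tip phase mod60: -13.4 489
   pips [-50, -32, 15]
wrist M rib [(-33, 118), (-28, 316), (22, 12), (27, 341), (32, 84)] ymid -0.0
   tip phase mod60: -29.9 572
   pips [-50, -12, -1, 9]
wrist R rib [(-18, 203), (-13, 151), (37, 180), (42, 195), (47, 35)] ymid -0.0495
   tip phase mod60: -16.6 504
   pips [-55, -44, -34, 2, 21]
scene L rib [(-13, 14), (-8, 54), (47, 34), (52, 16)] ymid 0.0499
   tip phase mod60: -10.1 78
   pips []
scene M rib [(-28, 26), (-23, 30), (27, 13), (32, 32), (37, 13)] ymid -0.0008
   tip phase mod60: -27.2 62
   pips []
scene R rib [(-13, 38), (-8, 19), (42, 23), (47, 22)] ymid -0.0497
   tip phase mod60: -13.7 59
   pips []
side L rib [(-68, 10), (-18, 34), (-13, 43), (42, 47), (47, 22)] ymid 0.0516
   tip phase mod60: -12.5 85
   pips []
side M rib [(-33, 26), (-28, 33), (22, 21), (27, 51), (32, 10)] ymid 0.003
   tip phase mod60: 29.2 86
   pips []
side R rib [(-23, 11), (-18, 43), (-13, 16), (37, 32), (42, 33)] ymid -0.0468
   tip phase mod60: -16.7 71
   pips []
```

```bash
python3 -m pendant '[[[0,0,0,0,0,0,0],[0,0,0,0,0,0,0],[0,0,0,0,0,0,0],[0,0,0,0,0,0,0],[0,0,0,0,0,0,0],[0,0,0,0,0,0,0],[0,0,0,0,0,0,0]]]' 30
python3 - <<'E'
from wh import *
R=np.array([[np.cos(YAW),np.sin(YAW)],[-np.sin(YAW),np.cos(YAW)]])
for n in('wrist','scene','side'):
    f=grab(n); s=telemetry.get_state(); w=pts(f); d=w-s['tcp_pos']; d[...,:2]=d[...,:2]@R.T
    m=np.isfinite(d[...,2])&(abs(d[...,0])<.03)&(abs(d[...,1])<.05)&(d[...,2]>-.06)&(d[...,2]<.03)
    if n=='wrist': save(f,'w7.png')
    print(n,m.sum(),'z',np.round(np.percentile(d[m][:,2],[0,2,5,10,20]),4)); q=d[m]; q=q[q[:,2]<np.percentile(q[:,2],5)+.012]
    print(np.round(np.percentile(q,[1,50,99],axis=0),4).tolist())
go(.5335,.02,.28,-8.4)
E
```

```text
t: 19.0
tcp_pos: [0.5355, 0.0193, 0.2815]
tool_rot: [[-0.992, 0.124, -0.0], [0.124, 0.992, -0.0], [0.0, -0.0, -1.0]]
ft_force: [1.0, -0.3, -0.6]
opening: 0.0003
grasp_force: 0.0
wrist 917 z [0.0181 0.0192 0.0199 0.0209 0.0223]
[[-0.012, -0.0134, 0.019], [-0.0111, -0.0003, 0.0255], [-0.0066, 0.0127, 0.0299]]
scene 89 z [0.0152 0.0159 0.0171 0.0179 0.0204]
[[-0.0041, -0.0147, 0.0153], [0.0102, 0.004, 0.0241], [0.0143, 0.0124, 0.0289]]
side 75 z [0.0165 0.0172 0.0181 0.0196 0.0215]
[[-0.013, -0.0121, 0.0169], [-0.0095, 0.0063, 0.0255], [0.0046, 0.014, 0.0298]]
19.15 [0.5354 0.0192 0.2815] [ 2.1 14.   9.2 85.1 -0.   9.2] -0.0002 [ 1.   0.3 -0.8] 0.0
closing dir 82.8 tilt z [-0. -0. -1.]
shift [-0.0019  0.0008 -0.0015] wz -0.022 deg -1.2
```

View pics/w7.png

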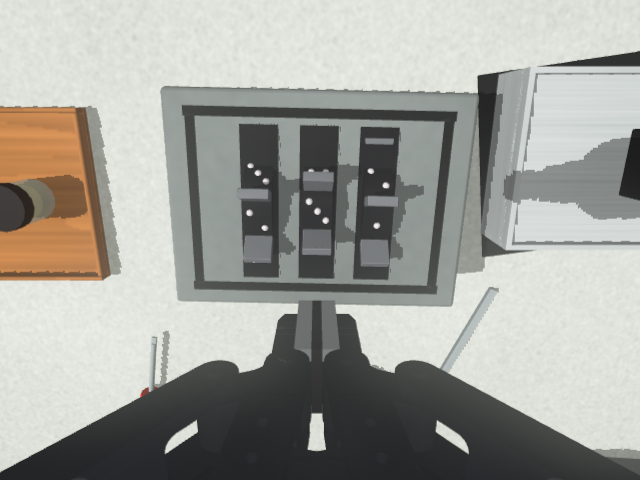

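```bash
python3 -m pendant '[[[0,-0.031,0.03,-0.04,0,0,-0.022],[0,-0.031,0.056,-0.08,0,0,-0.022],[0,-0.031,0.056,-0.11,0,0,-0.022],[0,-0.031,0.056,-0.14,0,0,-0.022],[0,-0.031,0.056,-0.17,0,0,-0.022],[0,-0.031,0.056,-0.185,0,0,-0.022],[0,-0.031,0.056,-0.1905,0,0,-0.022],[0,-0.031,0.056,-0.1905,0,0,-0.022]]]' 30
python3 -m pendant '[[[0,0.01,-0.0015,0,0,0,0],[0,0.02,-0.003,0,0,0,0],[0,0.03,-0.0045,0,0,0,0],[0,0.04,-0.006,0,0,0,0],[0,0.05,-0.0075,0,0,0,0],[0,0.058,-0.0085,0,0,0,0],[0,0.063,-0.0093,0,0,0,0],[0,0.063,-0.0093,0,0,0,0],[0,0.063,-0.0093,0,0,0,0]]]'
```

```text
t: 19.82
tcp_pos: [0.5038, 0.0752, 0.0901]
tool_rot: [[-0.989, 0.146, -0.002], [0.146, 0.989, -0.0], [0.002, -0.001, -1.0]]
ft_force: [0.1, -0.2, -0.5]
opening: 0.0002
grasp_force: 0.0
t: 20.57
tcp_pos: [0.568, 0.0659, 0.0909]
tool_rot: [[-0.989, 0.147, 0.0], [0.147, 0.989, -0.0], [-0.0, -0.0, -1.0]]
ft_force: [1.1, -0.2, -0.2]
opening: -0.0
grasp_force: 0.0
```

```bash
python3 -m pendant '[[[0,-0.006,0.001,0,0,0,0],[0,-0.01,0.0015,0.03,0,0,0],[0,-0.03,0.004,0.06,0,0,0],[0,-0.06,0.009,0.07,0,0,0],[0,-0.063,0.0093,0.07,0,0,0],[0,-0.063,0.0093,0.07,0,0,0]]]'
python3 - <<'E'
from wh import *
for n in('wrist','scene'): wheels(n)
st()
E
```

```text
t: 21.07
tcp_pos: [0.5031, 0.0756, 0.1622]
tool_rot: [[-0.989, 0.145, 0.002], [0.145, 0.989, 0.0], [-0.002, 0.0, -1.0]]
ft_force: [-0.1, 0.1, -0.1]
opening: 0.0001
grasp_force: 0.0
wrist L rib [(-18, 73)] ymid 0.0401
   tip phase mod60: -16.8 52
   pips [-53, -43, -32]
wrist M rib [(-33, 330), (-28, 480), (22, 11), (27, 88)] ymid 0.0026
   tip phase mod60: -29.4 724
   pips [-48, -12, -2, 10]
wrist R rib [(-23, 92), (-18, 572), (-13, 253), (37, 371), (42, 304)] ymid -0.0492
   tip phase mod60: -16.9 887
   pips [-54, -44, -34, 2, 21]
scene L rib [(-13, 26), (-8, 42), (42, 12), (47, 35)] ymid 0.0495
   tip phase mod60: -11.9 75
   pips []
scene M rib [(-28, 24), (-23, 32), (27, 12), (32, 33), (37, 16)] ymid 0.0008
   tip phase mod60: -26.9 67
   pips []
scene R rib [(-13, 33), (-8, 25), (42, 22), (47, 22)] ymid -0.049
   tip phase mod60: -13.5 67
   pips []
21.17 [0.5045 0.0754 0.161 ] [ 8.5 13.6 -9.2 67.2 -0.  16.9] 0.0001 [0.3 0.  0.6] 0.0
```

```bash
python3 -m pendant '[[[0,0,0,-0.04,0,0,0],[0,0,0,-0.065,0,0,0],[0,0,0,-0.07,0,0,0],[0,0.01,-0.0015,-0.07,0,0,0],[0,0.02,-0.003,-0.07,0,0,0],[0,0.03,-0.0045,-0.07,0,0,0],[0,0.04,-0.006,-0.07,0,0,0],[0,0.046,-0.0068,-0.07,0,0,0],[0,0.046,-0.0068,-0.07,0,0,0],[0,0.046,-0.0068,-0.07,0,0,0]]]'
python3 -m pendant '[[[0,-0.006,0.001,0,0,0,0],[0,-0.008,0.001,0.03,0,0,0],[0,-0.01,-0.01,0.06,0,0,0],[0,-0.03,-0.05,0.07,0,0,0],[0,-0.05,-0.08,0.07,0,0,0],[0,-0.062,-0.092,0.07,0,0,0],[0,-0.062,-0.092,0.07,0,0,0],[0,-0.062,-0.092,0.07,0,0,0]]]'
python3 - <<'E'
from wh import *
for n in('wrist','scene'): wheels(n)
go(.4886,-.0240,.091,-8.4)
E
```

```text
t: 22.0
tcp_pos: [0.5515, 0.0684, 0.0914]
tool_rot: [[-0.989, 0.147, 0.001], [0.147, 0.989, -0.0], [-0.001, 0.0, -1.0]]
ft_force: [0.1, -0.4, 0.9]
opening: 0.0001
grasp_force: 0.0
t: 22.67
tcp_pos: [0.4877, -0.0239, 0.1617]
tool_rot: [[-0.989, 0.148, 0.001], [0.148, 0.989, -0.0], [-0.001, 0.0, -1.0]]
ft_force: [0.4, 0.2, 0.1]
opening: 0.0002
grasp_force: 0.0
wrist L rib [(-33, 159), (-28, 571), (-23, 147), (27, 771), (32, 169)] ymid 0.0485
   tip phase mod60: -28.5 1112
   pips [-46, -10, 0, 11]
wrist M rib [(-33, 339), (-28, 489), (22, 17), (27, 60)] ymid -0.0021
   tip phase mod60: -29.6 727
   pips [-48, -12, -1, 9]
wrist R rib [(-23, 16), (-18, 70)] ymid -0.0402
   tip phase mod60: -18.0 69
   pips [-55, -44, -34]
scene L rib [(-28, 11), (-23, 46), (32, 28), (37, 26)] ymid 0.0494
   tip phase mod60: -25.2 52
   pips []
scene M rib [(-28, 23), (-23, 35), (27, 13), (32, 33), (37, 12)] ymid -0.0004
   tip phase mod60: -27.0 55
   pips []
scene R rib [(-13, 35), (-8, 26), (42, 23), (47, 22)] ymid -0.0489
   tip phase mod60: -13.3 58
   pips []
22.77 [ 0.4887 -0.0231  0.1613] [ -2.7  11.6 -11.8  66.5   0.    5.7] 0.0004 [-1.2  0.6 -0.6] 0.0
closing dir 81.6 tilt z [ 0.001  0.    -1.   ]
shift [-0.0001 -0.0009 -0.0703] wz 0.0 deg 0.0
```

```bash
python3 -m pendant '[[[0,0,-0.001,-0.04,0,0,0],[0,0,-0.001,-0.065,0,0,0],[0,0,-0.001,-0.07,0,0,0],[0,0.01,-0.0025,-0.07,0,0,0],[0,0.02,-0.004,-0.07,0,0,0],[0,0.03,-0.0055,-0.07,0,0,0],[0,0.04,-0.007,-0.07,0,0,0],[0,0.05,-0.0085,-0.07,0,0,0],[0,0.06,-0.01,-0.07,0,0,0],[0,0.064,-0.0104,-0.07,0,0,0]]]'
python3 -m pendant '[[[0,0,0,0,0,0,0],[0,-0.006,0.001,0,0,0,0],[0,-0.01,0.0015,0.03,0,0,0],[0,-0.03,0.004,0.06,0,0,0],[0,-0.06,0.009,0.07,0,0,0],[0,-0.064,0.0094,0.07,0,0,0],[0,-0.064,0.0094,0.07,0,0,0]]]'
python3 - <<'E'
from wh import *
for n in('wrist','scene'): wheels(n)
st()
E
```

```text
t: 23.6
tcp_pos: [0.5547, -0.0343, 0.0914]
tool_rot: [[-0.989, 0.147, 0.002], [0.147, 0.989, -0.0], [-0.002, -0.0, -1.0]]
ft_force: [-1.2, 0.1, 0.2]
opening: 0.0001
grasp_force: 0.7
t: 24.18
tcp_pos: [0.487, -0.0243, 0.1621]
tool_rot: [[-0.989, 0.146, 0.002], [0.146, 0.989, -0.0], [-0.002, 0.0, -1.0]]
ft_force: [0.1, -0.5, -0.7]
opening: -0.0
grasp_force: 0.0
wrist L rib [(-33, 158), (-28, 565), (-23, 148), (27, 762), (32, 163)] ymid 0.0486
   tip phase mod60: -28.5 1109
   pips [-46, -10, 0, 11]
wrist M rib [(-33, 335), (-28, 487), (22, 17), (27, 47)] ymid -0.0018
   tip phase mod60: -29.6 733
   pips [-48, -12, -2, 9]
wrist R rib [(-18, 53)] ymid -0.04
   tip phase mod60: -17.4 36
   pips [-52, -52, -34, -34]
scene L rib [(-28, 9), (-23, 51), (32, 30), (37, 26)] ymid 0.0497
   tip phase mod60: -25.3 58
   pips []
scene M rib [(-28, 20), (-23, 36), (27, 16), (32, 30), (37, 15)] ymid 0.0002
   tip phase mod60: -27.2 63
   pips []
scene R rib [(-13, 24), (-8, 40), (42, 17), (47, 30)] ymid -0.0492
   tip phase mod60: -12.0 65
   pips []
24.28 [ 0.4885 -0.0245  0.161 ] [ -2.9  11.6 -11.8  66.5  -0.    5.5] 0.0001 [ 0.  -0.5 -0.2] 0.0
```

```bash
python3 -m pendant '[[[0,0,0,-0.04,0,0,0],[0,0,0,-0.065,0,0,0],[0,0,0,-0.07,0,0,0],[0,0.01,-0.0015,-0.07,0,0,0],[0,0.02,-0.003,-0.07,0,0,0],[0,0.03,-0.0045,-0.07,0,0,0],[0,0.04,-0.006,-0.07,0,0,0],[0,0.0465,-0.0069,-0.07,0,0,0],[0,0.0465,-0.0069,-0.07,0,0,0],[0,0.0465,-0.0069,-0.07,0,0,0]]]'
python3 -m pendant '[[[0,-0.006,0.001,0,0,0,0],[0,-0.008,0.001,0.03,0,0,0],[0,-0.008,0.01,0.06,0,0,0],[0,0.02,0.03,0.07,0,0,0],[0,0.048,0.044,0.07,0,0,0],[0,0.048,0.044,0.07,0,0,0],[0,0.048,0.044,0.07,0,0,0]]]'
python3 - <<'E'
from wh import *
wheels('wrist'); wheels('scene')
go(.584,.0125,.091,-8.4)
E
```

```text
t: 25.12
tcp_pos: [0.536, -0.0315, 0.0914]
tool_rot: [[-0.989, 0.146, 0.001], [0.146, 0.989, -0.0], [-0.001, -0.0, -1.0]]
ft_force: [0.0, -0.8, -0.6]
opening: -0.0001
grasp_force: 0.0
t: 25.7
tcp_pos: [0.5833, 0.0134, 0.161]
tool_rot: [[-0.989, 0.145, 0.0], [0.145, 0.989, -0.0], [-0.0, -0.0, -1.0]]
ft_force: [-0.8, -0.3, -0.2]
opening: 0.0001
grasp_force: 0.0
wrist L rib [(-33, 114), (-28, 621), (-23, 655), (27, 795), (32, 352), (37, 12)] ymid 0.0493
   tip phase mod60: -27.8 1610
   pips [-47, -10, 1, 12]
wrist M rib [(-33, 304), (-28, 1032), (-23, 11), (22, 33), (27, 891), (32, 203)] ymid -0.0002
   tip phase mod60: -29.8 1596
   pips [-11, -1, 10]
wrist R rib [(-33, 198), (-28, 671), (-23, 561), (27, 837), (32, 317)] ymid -0.0492
   tip phase mod60: -28.4 1624
   pips [-55, -9, -9, 10, 10]
scene L rib [(-28, 13), (-23, 49), (32, 30), (37, 27)] ymid 0.0498
   tip phase mod60: -25.4 66
   pips []
scene M rib [(-28, 18), (-23, 41), (27, 13), (32, 35), (37, 12)] ymid 0.0002
   tip phase mod60: -26.7 64
   pips []
scene R rib [(32, 31), (37, 20)] ymid -0.0475
   tip phase mod60: -26.4 40
   pips []
25.8 [0.5818 0.0125 0.1608] [ 1.2 20.6  0.8 70.3 -0.   9.6] -0.0003 [-0.4 -0.6  0.4] 0.0
closing dir 81.6 tilt z [-0.001 -0.    -1.   ]
shift [ 0.0022 -0.     -0.0698] wz -0.0 deg -0.0
```

```bash
python3 -m pendant '[[[0,0.003,0,-0.03,0,0,0],[0,0.003,0,-0.06,0,0,0],[0,0.003,0,-0.07,0,0,0],[0,-0.008,0.0015,-0.07,0,0,0],[0,-0.02,0.003,-0.07,0,0,0],[0,-0.032,0.005,-0.07,0,0,0],[0,-0.044,0.007,-0.07,0,0,0],[0,-0.056,0.0085,-0.07,0,0,0],[0,-0.068,0.0105,-0.07,0,0,0],[0,-0.0755,0.0115,-0.07,0,0,0]]]'
python3 -m pendant '[[[0,0,0,0,0,0,0],[0,0.006,-0.001,0,0,0,0],[0,0.01,-0.0015,0.03,0,0,0],[0,0.03,-0.004,0.06,0,0,0],[0,0.06,-0.009,0.07,0,0,0],[0,0.064,-0.0095,0.07,0,0,0],[0,0.064,-0.0095,0.07,0,0,0]]]'
python3 - <<'E'
from wh import *
wheels('wrist'); wheels('scene')
st()
E
```

```text
t: 26.63
tcp_pos: [0.5062, 0.0238, 0.0919]
tool_rot: [[-0.989, 0.147, 0.001], [0.147, 0.989, -0.0], [-0.001, -0.0, -1.0]]
ft_force: [1.6, -0.1, 0.6]
opening: -0.0001
grasp_force: 0.7
t: 27.22
tcp_pos: [0.5741, 0.0141, 0.1613]
tool_rot: [[-0.989, 0.147, 0.002], [0.147, 0.989, -0.0], [-0.002, 0.0, -1.0]]
ft_force: [-0.2, 0.0, -0.7]
opening: -0.0001
grasp_force: 0.0
wrist L rib [(-33, 127), (-28, 607), (-23, 594), (27, 788), (32, 309)] ymid 0.0493
   tip phase mod60: -27.9 1544
   pips [-48, -10, 1, 12]
wrist M rib [(-48, 272), (-43, 1127), (-38, 13), (7, 179), (12, 741), (17, 250)] ymid 0.0002
   tip phase mod60: 14.8 1669
   pips [-25, -7, 42]
wrist R rib [(-33, 200), (-28, 634), (-23, 493), (27, 821), (32, 305)] ymid -0.0492
   tip phase mod60: -28.5 1555
   pips [-9, -9, 10, 9]
scene L rib [(-28, 9), (-23, 46), (-18, 12), (32, 33), (37, 29)] ymid 0.0497
   tip phase mod60: -24.8 66
   pips []
scene M rib [(-43, 25), (-38, 27), (12, 13), (17, 38), (22, 17)] ymid 0.0
   tip phase mod60: 17.7 51
   pips []
scene R rib [(-23, 12), (32, 31), (37, 22)] ymid -0.0479
   tip phase mod60: -26.7 35
   pips []
27.32 [0.571  0.0144 0.1601] [ 1.4 19.6 -0.7 69.8 -0.   9.9] -0.0003 [-0.4 -0.1 -0.5] 0.0
```

```bash
python3 -m pendant '[[[0,0,0,-0.04,0,0,0],[0,0,0,-0.065,0,0,0],[0,0,0,-0.07,0,0,0],[0,-0.01,0.0015,-0.07,0,0,0],[0,-0.02,0.003,-0.07,0,0,0],[0,-0.03,0.0045,-0.07,0,0,0],[0,-0.04,0.006,-0.07,0,0,0],[0,-0.0455,0.0068,-0.07,0,0,0],[0,-0.0455,0.0068,-0.07,0,0,0],[0,-0.0455,0.0068,-0.07,0,0,0]]]'
python3 -m pendant '[[[0,0.006,-0.001,0,0,0,0],[0,0.008,-0.001,0.04,0,0,0],[0,0.008,-0.001,0.08,0,0,0],[0.04,0.008,-0.001,0.12,0,0,0],[0.04,0.008,0,0.15,0,0,0],[0.04,0.008,0,0.19,0,0,0],[0.04,0.008,0,0.19,0,0,0],[0.04,0.008,0,0.19,0,0,0]]]'
python3 - <<'E'
from wh import *
wheels('wrist'); f,w,hsv,dark,Z,show=find('wrist'); save(f,'w8.png'); show('deck',(abs(Z-.084)<.004)&(w[...,1]<.17))
for n in('side','scene'):
    f,w,hsv,dark,Z,show=find(n)
    show('deck',(abs(Z-.084)<.004)); show('rim',(abs(Z-.066)<.003)&(w[...,1]>.18),1); show('handle',dark&(Z>.07)&(Z<.102)&(w[...,1]>.2))
    T=(w[...,1]<-.2)&(w[...,1]>-.45)&(w[...,0]>.38)&(w[...,0]<.62)
    show('jar',dark&(abs(Z-.055)<.004)&T)
    show('holder',(hsv[...,1]<60)&(hsv[...,2]>70)&(abs(Z-.047)<.004)&T,2)
st()
E
```

```text
t: 28.15
tcp_pos: [0.5257, 0.0216, 0.0919]
tool_rot: [[-0.989, 0.146, 0.001], [0.146, 0.989, 0.0], [-0.001, 0.0, -1.0]]
ft_force: [0.1, -0.5, -0.3]
opening: 0.0003
grasp_force: 0.0
t: 28.82
tcp_pos: [0.5358, 0.0213, 0.2833]
tool_rot: [[-0.989, 0.146, 0.004], [0.146, 0.989, 0.0], [-0.004, 0.001, -1.0]]
ft_force: [-0.4, 0.4, -0.1]
opening: 0.0402
grasp_force: 0.0
wrist L rib [(-33, 51), (-28, 221), (-23, 165), (27, 312), (32, 118)] ymid 0.0497
   tip phase mod60: -28.1 556
   pips [-46, -10, 1, 12]
wrist M rib [(-33, 82), (-28, 222), (-23, 129), (27, 335), (32, 107)] ymid 0.0005
   tip phase mod60: -28.8 583
   pips [0]
wrist R rib [(-33, 84), (-28, 221), (-23, 146), (27, 327), (32, 120)] ymid -0.0494
   tip phase mod60: -28.7 585
   pips [-55, -46, -10, -10, 9, 9]
wrist deck 55276 [532.5  20.4] [260.1 188.7] 81.6 z [0.0831 0.0847 0.0864] px [315. 192.]
side deck 8938 [531.7  20.9] [262.4 192.1] 82.0 z [0.0819 0.0847 0.0872] px [334. 298.]
side rim 1407 [534.3 309.2] [220.5 163.4] 82.9 z [0.0635 0.066  0.0683] px [215. 400.]
side handle 454 [532.8 310.1] [16.5 60. ] 83.0 z [0.0742 0.09
[... 208 characters left out ...]
lder 123 [ 561.  -371.6] [37.5 26. ] 83.8 z [0.0442 0.0472 0.0501] px [442. 199.]
scene deck 5794 [535.4  18.6] [264.3 194.4] 81.1 z [0.082  0.0846 0.0869] px [352. 241.]
scene rim 1016 [536.1 306.9] [220.8 165.5] 83.0 z [0.0634 0.0657 0.068 ] px [485. 295.]
scene handle 322 [537.9 308.4] [15.9 61.5] 80.6 z [0.073  0.096  0.0996] px [485. 284.]
scene jar 164 [ 508.  -277.1] [45.2 40.7] 15.2 z [0.0523 0.0554 0.0575] px [244. 199.]
scene holder 109 [ 565.8 -373.1] [37.7 25.7] 78.5 z [0.0443 0.047  0.0495] px [197. 202.]
scene holder 102 [ 525.9 -369.5] [38.4 25.9] 85.0 z [0.044  0.0473 0.05  ] px [209. 194.]
29.02 [0.5336 0.0213 0.2796] [ 2.3 14.   8.8 85.  -0.  10.7] 0.04 [ 0.1 -1.6  0.4] 0.0
```

View pics/w8.png

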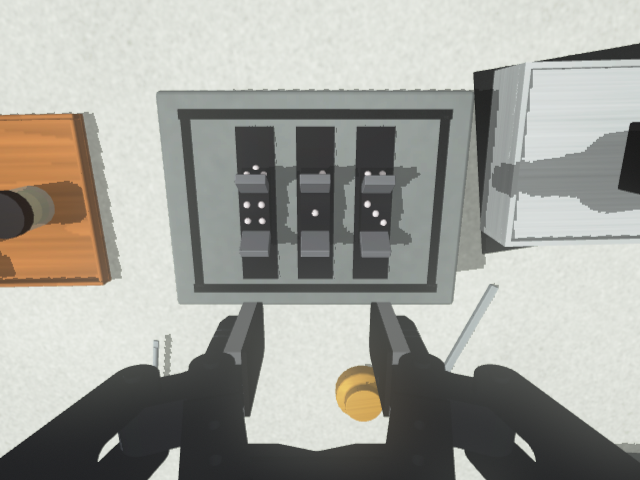

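Wheels read 3‑1‑4 from the robot's left. The holder was knocked ~50 mm but still stands in the tray (tray x≈51 mm, top at 0.047). Now for the cover.

```bash
python3 -m pendant '[[[0.04,0,0.04,0,0,0,0.024],[0.04,0,0.08,0,0,0,0.024],[0.04,0,0.12,0,0,0,0.024],[0.04,0,0.16,-0.01,0,0,0.024],[0.04,0,0.2,-0.03,0,0,0.024],[0.04,0.001,0.24,-0.06,0,0,0.024],[0.04,0.0015,0.275,-0.09,0,0,0.024],[0.04,0.0015,0.288,-0.12,0,0,0.024],[0.04,0.0015,0.288,-0.14,0,0,0.024],[0.04,0.0015,0.288,-0.14,0,0,0.024]]]'
python3 -c "
from h import *
go(.5353,.309,.044,-7)"
```

```text
t: 29.85
tcp_pos: [0.5318, 0.3092, 0.1341]
tool_rot: [[-0.993, 0.12, -0.009], [0.12, 0.993, -0.005], [0.009, -0.007, -1.0]]
ft_force: [-0.5, -0.5, 0.2]
opening: 0.0403
grasp_force: 0.0
29.85 [0.5318 0.3092 0.1341] [30.2 25.   3.8 69.4  0.  37.1] 0.0403 [-0.5 -0.5  0.2] 0.0
closing dir 83.1 tilt z [-0.009 -0.005 -1.   ]
shift [ 0.0035 -0.0002 -0.0901] wz -0.002 deg -0.1
```

```bash
python3 -m pendant '[[[0.04,0,0,-0.03,0,0,0],[0.04,0,0,-0.06,0,0,0],[0.04,0,0,-0.085,0,0,0],[0.04,0,0,-0.095,0,0,0],[0.04,0,0,-0.095,0,0,0],[0.01,0,0,-0.095,0,0,0],[0.01,0,0,-0.095,0,0,0],[0.01,0,0,-0.095,0,0,0],[0.01,0,0,-0.095,0,0,0],[0.01,0,0,-0.095,0,0,0]]]' 90; python3 -m pendant '[[[0.01,0,0,0.01,0,0,0],[0.01,0,0,0.04,0,0,0],[0.01,0,0,0.08,0,0,0],[0.01,0,0,0.12,0,0,0],[0.01,0,0,0.16,0,0,0],[0.01,0,0,0.18,0,0,0],[0.01,0,0,0.18,0,0,0]]]' 100; python3 -c "
from h import *
go(.5335,.0203,.228,-8.4)"
```

```text
t: 30.68
tcp_pos: [0.5368, 0.3098, 0.0483]
tool_rot: [[-0.992, 0.123, 0.003], [0.123, 0.992, 0.001], [-0.003, 0.002, -1.0]]
ft_force: [-0.0, -1.6, 7.0]
opening: 0.0151
grasp_force: 89.0
t: 31.27
tcp_pos: [0.5372, 0.3104, 0.2327]
tool_rot: [[-0.992, 0.122, 0.008], [0.122, 0.992, 0.005], [-0.007, 0.006, -1.0]]
ft_force: [0.3, -0.6, -2.7]
opening: 0.0147
grasp_force: 98.2
31.27 [0.5372 0.3104 0.2327] [30.  22.7 14.6 81.4  0.  37.1] 0.0147 [ 0.3 -0.6 -2.7] 98.2
closing dir 83.0 tilt z [ 0.008  0.005 -1.   ]
shift [-0.0037 -0.2901 -0.0047] wz -0.024 deg -1.4
```

```bash
python3 -m pendant '[[[0.01,0,-0.02,0,0,0,0],[0.01,0,-0.05,0,0,0,-0.01],[0.01,0,-0.085,0,0,0,-0.02],[0.01,0,-0.12,0,0,0,-0.024],[0.01,-0.001,-0.155,0,0,0,-0.024],[0.01,-0.002,-0.19,0,0,0,-0.024],[0.01,-0.002,-0.225,0,0,0,-0.024],[0.01,-0.002,-0.26,0,0,0,-0.024],[0.01,-0.002,-0.28,0,0,0,-0.024],[0.01,-0.002,-0.289,0,0,0,-0.024]]]' 100; python3 -m pendant '[[[0.01,0,0,0,0,0,0],[0.01,0,0,-0.02,0,0,0],[0.01,0,0,-0.03,0,0,0],[0.01,0,0,-0.03,0,0,0],[0.01,0,0,-0.03,0,0,0]]]' 100
python3 - <<'E'
from m import *
for n in('side','scene'):
    f,w,hsv,dark,Z,show=find(n); z0=.147+.068
    b=(w[...,1]>-.15)&(w[...,1]<.2)&(hsv[...,1]<60)
    show('deck',(abs(Z-.084)<.004))
    for z in (.194,.198,.202,.206,.21,.214): show('z%.3f'%z,(abs(Z-z)<.002)&b&~dark,1)
st()
E
```

```text
t: 32.1
tcp_pos: [0.5325, 0.0177, 0.2255]
tool_rot: [[-0.989, 0.149, -0.001], [0.149, 0.989, -0.001], [0.001, -0.001, -1.0]]
ft_force: [-0.7, 0.1, -3.1]
opening: 0.0151
grasp_force: 98.4
t: 32.52
tcp_pos: [0.5328, 0.0213, 0.1954]
tool_rot: [[-0.989, 0.145, -0.002], [0.145, 0.989, 0.0], [0.002, -0.0, -1.0]]
ft_force: [-0.1, -0.3, -2.2]
opening: 0.0148
grasp_force: 98.3
side deck 4584 [531.6  21.2] [260.7 191.2] 81.8 z [0.0816 0.0846 0.087 ] px [331. 317.]
side z0.194 43 [465.4 123.2] [45.  13.9] 63.1 z [0.1922 0.1939 0.1959] px [324. 310.]
side z0.202 3461 [533.9  17.5] [207.7 146. ] 81.5 z [0.2012 0.203  0.2039] px [334. 258.]
side z0.206 551 [496.3 -44.3] [75.3 90.9] 82.2 z [0.2041 0.2048 0.2066] px [382. 242.]
side z0.210 43 [606.9 120.1] [15.4 40.1] 58.8 z [0.2088 0.2109 0.2119] px [268. 253.]
side z0.214 704 [529.   21.9] [221.6 159.9] 81.3 z [0.2122 0.2136 0.2153] px [350. 267.]
scene deck 4281 [536.2  18.9] [261.1 193.6] 81.2 z [0.0818 0.0844 0.0868] px [352. 249.]
scene z0.194 68 [621.2  92.7] [28.5 68. ] 18.1 z [0.1922 0.1941 0.1958] px [367. 226.]
scene z0.198 90 [611.6   6.9] [114.7   4.6] 82.1 z [0.1963 0.198  0.1996] px [328. 208.]
scene z0.202 980 [534.8  64.9] [104.8 136.1] 81.6 z [0.202  0.2033 0.2039] px [373. 198.]
scene z0.206 850 [524.5 -23.7] [127.7 133.5] 81.3 z [0.2041 0.2048 0.2065] px [324. 178.]
scene z0.210 79 [520.  -85.1] [  5.  135.9] 81.6 z [0.2081 0.21   0.2117] px [309. 167.]
scene z0.214 650 [533.1  18.8] [223.4 165.8] 81.6 z [0.2123 0.2137 0.2154] px [356. 190.]
32.62 [0.5337 0.0211 0.1965] [ 2.3 15.  -2.  73.  -0.  10.6] 0.0144 [-0.2  0.3 -2.7] 98.3
```

```bash
python3 -m pendant '[[[0.01,0.001,0,-0.02,0,0,0],[0.01,0.001,0,-0.04,0,0,0],[0.01,0.001,0,-0.053,0,0,0],[0.01,0.001,0,-0.06,0,0,0],[0.01,0.001,0,-0.064,0,0,0],[0.01,0.001,0,-0.066,0,0,0],[0.01,0.001,0,-0.067,0,0,0],[0.01,0.001,0,-0.067,0,0,0]]]' 100
python3 - <<'E'
from m import *
st()
for n in('side','scene'):
    f,w,hsv,dark,Z,show=find(n); b=(w[...,1]>-.15)&(w[...,1]<.2)&(hsv[...,1]<60)&~dark
    show('deck',(abs(Z-.084)<.004));show('plate',(abs(Z-.137)<.004)&b);show('rim',(abs(Z-.147)<.004)&b)
E
```

```text
t: 33.28
tcp_pos: [0.535, 0.0205, 0.1297]
tool_rot: [[-0.989, 0.146, 0.001], [0.146, 0.989, -0.0], [-0.001, 0.0, -1.0]]
ft_force: [-0.2, 0.1, -3.5]
opening: 0.0147
grasp_force: 98.5
33.28 [0.535  0.0205 0.1297] [ 2.2 17.1 -9.1 63.7 -0.  10.6] 0.0147 [-0.2  0.1 -3.5] 98.5
side deck 2169 [531.2  21.7] [259.2 190.1] 81.7 z [0.081  0.0842 0.087 ] px [327. 323.]
side plate 5221 [535.5  17.3] [208.9 147.9] 81.4 z [0.1355 0.1379 0.1401] px [335. 281.]
side rim 1053 [531.6  20.3] [223.4 162.5] 81.3 z [0.1437 0.1473 0.1498] px [336. 285.]
scene deck 1620 [535.1  18.6] [261.2 192.7] 81.3 z [0.081  0.084  0.0868] px [357. 257.]
scene plate 3441 [528.3  15.1] [208.1 145.2] 81.7 z [0.1358 0.1377 0.1397] px [353. 216.]
scene rim 881 [534.9  18.4] [223.1 166.1] 81.8 z [0.1436 0.1469 0.1493] px [352. 219.]
```

Aligned within 1–2 mm and square. I'll lower the last millimetre, release and retreat.

```bash
python3 -m pendant '[[[0.01,0,0,-0.001,0,0,0],[0.01,0,0,-0.002,0,0,0],[0.01,0,0,-0.002,0,0,0],[0.04,0,0,-0.002,0,0,0],[0.04,0,0,-0.002,0,0,0],[0.04,0,0,-0.002,0,0,0],[0.04,0,0,0.02,0,0,0],[0.04,0,0,0.06,0,0,0],[0.04,0,0,0.1,0,0,0],[0.04,0,0,0.1,0,0,0]]]'; python3 -m pendant '[[[0.04,-0.03,0,0.03,0,0,0],[0.04,-0.06,0,0.06,0,0,0],[0.04,-0.1,0,0.06,0,0,0],[0.04,-0.13,0,0.06,0,0,0],[0.04,-0.13,0,0.06,0,0,0],[0.04,-0.13,0,0.06,0,0,0]]]'
python3 - <<'E'
from m import *
st()
for n in('side','scene'):
    f,w,hsv,dark,Z,show=find(n); save(f,n+'9.png'); b=(w[...,1]>-.15)&(w[...,1]<.2)&(hsv[...,1]<60)&~dark
    show('deck',(abs(Z-.084)<.004));show('plate',(abs(Z-.137)<.004)&b);show('rim',(abs(Z-.147)<.004)&b)
    T=(w[...,1]<-.2)&(w[...,1]>-.45)&(w[...,0]>.38)&(w[...,0]<.62)
    show('jar',dark&(abs(Z-.055)<.004)&T)
    show('holder',(hsv[...,1]<60)&(hsv[...,2]>70)&(abs(Z-.047)<.004)&T,2)
E
```

```text
t: 34.22
tcp_pos: [0.5374, 0.0205, 0.2362]
tool_rot: [[-0.989, 0.146, 0.01], [0.146, 0.989, 0.0], [-0.01, 0.002, -1.0]]
ft_force: [0.7, 0.2, -0.4]
opening: 0.0403
grasp_force: 0.0
t: 34.72
tcp_pos: [0.4037, 0.0204, 0.2899]
tool_rot: [[-0.989, 0.146, 0.002], [0.146, 0.989, 0.0], [-0.002, 0.0, -1.0]]
ft_force: [0.9, 0.3, -0.2]
opening: 0.0402
grasp_force: 0.0
34.72 [0.4037 0.0204 0.2899] [ 2.9  0.7 -5.5 83.7 -0.  11.3] 0.0402 [ 0.9  0.3 -0.2] 0.0
side deck 2180 [531.3  20.6] [261.6 191.4] 81.4 z [0.0811 0.0841 0.0871] px [327. 323.]
side plate 6324 [536.   17.2] [209.1 148.7] 81.5 z [0.1351 0.1375 0.1399] px [335. 275.]
side rim 1242 [533.  20.] [224.2 163.3] 81.6 z [0.1436 0.1469 0.1495] px [333. 276.]
side jar 240 [ 501.  -276.7] [39.5 47.3] 11.3 z [0.0522 0.0555 0.058 ] px [438. 231.]
side holder 127 [ 522.  -366.9] [38.1 24.4] 81.8 z [0.0442 0.0472 0.0498] px [455. 209.]
scene deck 1605 [536.6  18.1] [262.4 190.1] 82.0 z [0.0811 0.084  0.0869] px [357. 257.]
scene plate 3740 [528.2  15.2] [208.  145.8] 81.6 z [0.1354 0.1373 0.1394] px [352. 214.]
scene rim 984 [534.2  18.4] [223.6 165.6] 81.5 z [0.1435 0.1466 0.1488] px [352. 214.]
scene jar 158 [ 507.9 -277. ] [41.6 40.7] 26.9 z [0.0524 0.0554 0.058 ] px [244. 199.]
scene holder 106 [ 566.4 -373.8] [38.8 26. ] 78.6 z [0.0437 0.0471 0.05  ] px [197. 202.]
scene holder 96 [ 525.8 -369.6] [41.1 26. ] 87.3 z [0.0448 0.0473 0.0495] px [209. 194.]
```

View pics/scene9.png

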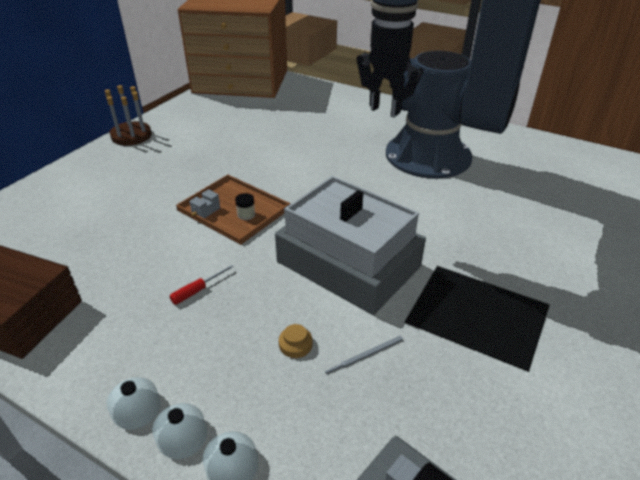

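The cover sits square on the console (350,220). The holder (205,203) and jar (245,207) are upright in the tray, and the bystanders haven't moved.

```bash
python3 -c "
from cell import ticket
print(ticket.close_job())"
```

```text
the job is handed in; nothing more can be done
None
```

The job is handed in (no verdict came back): by my last measurements the jar and holder stand upright in the tray, the wheels were set to 3-1-4 within about 2° before covering, the cover is back on its outline within about 2 mm, and the bystanders look unmoved.

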